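# Load a clutch pack on the tilted hub of a friction tester

## Robot

A 6-joint arm with a two-finger parallel gripper is mounted at the origin on the work surface. World frame = base frame: x ahead of the robot, y to its left, z up, the work surface at z = 0. Lengths are in m, angles in degrees, forces in N, time in s.
With the tool pointing down it reaches from about 0.225 to 0.875 m from the base axis. Payload 3.4 kg.
Tool frame: the origin (TCP) lies at the very end of the fingers, on their centre line; the grasp point (between the pads) lies bot.grasp_offset behind it (bot.grasp_offset is the distance from the TCP to the grasp point, in m); z points along the fingers, y is the direction in which the jaws open and shut (so a half turn about z gives the same grasp; the last joint's range is limited). The gripper opens to 85 mm and grips with 20 to 120 N. Pads are 22 mm wide; open, the fingers measure 114 mm over their backs; the gripper's body (76 mm by 85 mm) begins 54 mm behind the grasp point. The pads swing forward as they close: fully open they stand 13 mm farther back than shut.
Start: joints at [-75, 15.808, 86.224, -0, 77.962, -6.933], TCP at [0.215, -0.533, 0.231] pointing down, gripper open.
Joint ranges: [-165.64, 165.64], [-43.16, 119.46], [12.63, 154.43], [-67.54, 247.53], [6.08, 155.33], [-154.97, 154.97]. Speed limits (degrees/s): [147.25, 147.25, 180, 180, 180, 180].

## Interface

Orientations are given as [roll, pitch, yaw] about the fixed x, y, z axes, in that order (R = Rz(yaw) Ry(pitch) Rx(roll)).
In Python, from rig import bot gives the robot as it stands. The module is installed in compiled form; this text tells all that it offers.
- The arm moves only by the tool servo_tool, never from a script. Its argument "increments" is text: rows parted by semicolons, each of 5 numbers parted by spaces: the closure in counts, from 0 (fully open) to 255 (shut), then the shift along the world's x, y, z in m, then the turn about the world's z in rad. In form: jaw tx ty tz turn; .... A call has 1 to 12 rows; each row is the pose to reach, as a shift and turn from the pose commanded when the call began; what a row does not reach only later rows make up. A row lasts 1/8 s, in which the tool goes at most 62.5 mm and 10.7 degrees, less where a joint would pass 70% of its speed; a pose out of reach is approached as far as the arm can. A call with a gripper value outside its range is refused whole. The fingers move at their own pace and stop on an object; "grip_force" is the grip in N (left out, the last holds). Time passes only in rows, so rows that repeat a pose let the fingers close. It gives the time, the measured TCP pose, the force and the opening at its end, in the units of the state.
- bot.get_state(): the state, without advancing time (a new reading comes with each control period).
- bot.grab_frame(name): name is "scene" or "top" or "wrist"; returns the picture (400x640x3 uint8, red, green, blue); there is no depth.
- bot.get_calibration(name): a dict with "intrinsics" (3x3 intrinsics, pixels), "k1" (the pictures are not rectified: a ray, as slopes to the right and down, at radius r is drawn at 1 + k1 r^2 times it, then the intrinsics apply), "rvec" (rotation vector, rad) and "tvec" (3), from world to camera coordinates, as OpenCV has them. Camera axes: x right, y down, z forward; pixel columns grow to the right and rows downward; lengths in m; the calibration is good to about 2 mm. A picture is of the moment at which its call begins: read the wrist's pose just before it. get_calibration takes no time and is no camera call; for the wrist camera it gives the pose at the moment of the call.
- bot.job_done(): hands the job in, once; it reports no verdict.
The state is a dict: "time": time; "qpos": joint angles; "qd": joint speeds; "effort": joint torques, N m; "position": TCP position; "orientation": TCP orientation; "force": force on the tool from outside, world axes, zero at the start; "wrist_torque": the same for the moment, N m; "finger_gap": finger opening in m.
Only numpy, scipy, OpenCV 4.12 (cv2) and the standard library are available. Lean on these libraries where they do the work, as an engineer would, in place of code of your own. Each camera call takes 0.05 s, during which the arm holds its last target.

## Task

Load the clutch pack of the oil friction tester: slip the plate with the inward teeth over the leaning splined hub, feel for the splines and bring it fully home, flat on the seat, then put the plate with the two outward tabs on top of it, tabs in the drum's two slots and lying flat on the first plate. Let both go, and leave everything else on the table where it is.

Things in the scene. Friction and masses are not known exactly. Their poses are not given: they have to be found in the camera images.
- disc: Toothed plate: plain steel ring, 10 mm thick, twelve-sided, 66 mm across flats, 0.10-0.20 kg, lying flat; both faces alike. Origin in its middle (5 mm above its underside), z its axis. Pairs of flats every 30 deg, one pair facing +y/-y. Bore radius 25.5 mm; 6 inward teeth 8 mm wide reach in to radius 18 mm, one along +x, then every 60 deg
- separator: Tabbed plate: plain steel ring, 10 mm thick, twelve-sided, 66 mm across flats, with two outward tabs 16 mm wide along +x and -x, 110 mm over the tab ends; smooth bore, radius 25.5 mm. 0.10-0.20 kg, lying flat; both faces alike. Origin in its middle (5 mm above its underside), z its axis. The flats facing +y and -y, square to the tabs, are free to grip
- drum: Drum of the friction tester, fixed on a grey stand. Origin: centre of the flat seat, 85 mm above the table; z is the hub axis, leaning 30 deg from vertical towards the robot; x runs up the slope, y is level. Seat: 58 mm round pad plus a 36 mm wide bar along x; beside it (+y, -y) there is room for fingers below the seat. Plates home: toothed one's origin at z = 5 mm, tabbed one's at z = 15 mm
- hub_top (a point): Top centre of the steel hub, 46 mm above the seat along the drum's z. From the seat up: round core of radius 17 mm to 36 mm, cone to radius 11 mm at 46 mm. 6 ribs, 7.5 mm wide, out to radius 23 mm, every 60 deg, from the seat up to 26 mm; bare pilot above them
- hub_ribs (a point): Hub axis at the height of the rib tops, 26 mm above the seat. The hub's turn is not reported: a rib stands within 30 deg either way of the drum's +x. It turns only stiffly (0.5 Nm): a toothed plate pressed lightly (5 to 10 N) on the rib tops and turned slides over them until its teeth drop between (play about 5 deg either way)
- slot_up (a point): Upper slot of the drum: mouth centre, at drum x = 49 mm, z = 29 mm. Lies between two posts that span x = 42 to 56 mm, inner faces 19 mm apart, flared in the top 8 mm, standing 29 mm above the seat
- slot_low (a point): Lower slot, the same, at drum x = -49 mm, z = 29 mm
- spacer: plain steel ring, 66 mm across flats, 10 mm thick, neither teeth nor tabs: not wanted, leave it. Origin in its middle
- wrench: bystander: open-ended wrench 150 mm long lying on the table
- screwdriver: bystander: screwdriver 170 mm long lying on the table
- calculator: bystander: pocket calculator 135 x 82 x 12 mm
- sample: bystander: amber sample jar, 56 mm wide, 110 mm tall
- bowl: bystander: glass bowl, 110 mm wide, 50 mm tall
- pencup: bystander: black pen cup, 76 mm wide, 95 mm tall
- mouse: bystander: round black computer mouse, 60 mm wide, 30 mm tall
There are look-alikes about, which are no part of the job. What is shaped like the part that bears drum but green is not meant.

How it is judged (in metres and radians):
On the way, in this order (a step that is already met when the one before it is completed fails the run):
1. the toothed plate is fully home on the splined hub, flat on the seat (z of disc in the frame of drum between 0.002 and 0.0075 m and x of disc in the frame of drum between -0.004 and 0.004 m and y of disc in the frame of drum between -0.004 and 0.004 m and angle between the z axis of disc and the z axis of drum, either way round below 0.08 rad), for 0.2 s.
2. the tabbed plate lies flat on the toothed plate with its tabs in the drum's slots (all of step 1 and z of separator in the frame of drum between 0.012 and 0.0175 m and x of separator in the frame of drum between -0.005 and 0.005 m and y of separator in the frame of drum between -0.004 and 0.004 m and angle between the z axis of separator and the z axis of drum, either way round below 0.08 rad and angle between the x axis of separator and the x axis of drum, either way round below 0.1 rad), for 0.2 s.
At the end, for the whole second after the job is handed in: Toothed plate home: middle 2-7.5 mm above the seat, within 4 mm of the axis. Tabbed plate on it: middle 12-17.5 mm above the seat, within 5 mm along and 4 mm across the slots, tabs in line with them within 0.10 rad. Both square to the axis within 0.08 rad, released, at rest (all of step 2 and linear speed of each of disc, separator below 0.02 m/s and contact force between the fingers and disc below 0.05 N and contact force between the fingers and separator below 0.05 N); the robot touches nothing.
It fails at once if a bystander is moved by more than 30 mm (distance of any of spacer, wrench, screwdriver, calculator, sample, bowl, pencup, mouse from where it was at the start of the episode above 0.03 m).
It also fails if it takes over 64 s, if anything falls off the work surface, if the arm or the gripper's body presses on something with over 40 N, if the wrist force passes 120 N, or if a joint passes its speed limit or range.

## Working session

There is one attempt and no reset: what is moved stays moved. The work goes in short steps, Python scripts to look and compute and a tool call to move; the robot and the scene stay as the last step left them, time stands still between calls to the robot, and variables do not carry over. Pictures are saved under pics/ and viewed, and the job is handed in when it is done.

Besides the shell and the picture viewer there is one more tool, called after ">>>" as name(argument=value, ...) on one line, values as JSON. servo_tool: Moves the arm, as the interface text tells. Its arguments: {"type":"object","properties":{"increments":{"type":"string"},"grip_force":{"type":"number"}},"required":["increments"]}

```bash
mkdir -p pics; ls; python3 - <<'E'
from rig import bot
import cv2
print(bot.get_state()); print(bot.grasp_offset)
for n in ["scene","top","wrist"]:
    c=bot.get_calibration(n); print(n,c)
    cv2.imwrite(f"pics/{n}0.png",bot.grab_frame(n)[:,:,::-1])
E
```

```text
pics
{'time': 0.0, 'qpos': array([-7.49996360e+01,  1.58482857e+01,  8.62964100e+01, -1.66700741e-04,
        7.79617714e+01, -6.93211228e+00]), 'qd': array([-0.02506491,  0.11076662,  0.03464142,  0.03406516,  0.05961035,
       -0.10780682]), 'effort': array([ 3.18801474e-03, -4.16764784e+01, -2.45806539e+01,  2.99728645e-04,
        1.12171308e-02, -1.02820212e-05]), 'position': array([ 0.21463091, -0.53286247,  0.23042483]), 'orientation': array([-1.79894291e+02, -1.26880802e-02,  2.19324995e+01]), 'force': array([ 0.32521064, -0.26790223,  0.19138828]), 'wrist_torque': array([ 0.0080441 , -0.00761085, -0.0414467 ]), 'finger_gap': 0.08566716324054083}
0.0187
scene {'intrinsics': array([[441.1594394 ,   0.        , 321.72249883],
       [  0.        , 441.1594394 , 194.97501901],
       [  0.        ,   0.        ,   1.        ]]), 'k1': -0.012302900381559928, 'rvec': array([ 0.68752048,  2.43348494, -1.33890826]), 'tvec': array([ 0.45735026, -0.02685783,  1.49820062])}
top {'intrinsics': array([[433.00506948,   0.        , 317.54458506],
       [  0.        , 433.00506948, 196.56255804],
       [  0.        ,   0.        ,   1.        ]]), 'k1': -0.08032116440048558, 'rvec': array([ 2.2100304 , -2.18231616,  0.06251678]), 'tvec': array([-0.0479682 ,  0.52616925,  1.23588888])}
wrist {'intrinsics': array([[311.3695025 ,   0.        , 322.75232147],
       [  0.        , 311.3695025 , 200.21267283],
       [  0.        ,   0.        ,   1.        ]]), 'k1': -0.048809970198362584, 'rvec': array([-2.40392581,  1.62381599,  0.233491  ]), 'tvec': array([-0.57351398, -0.03549801,  0.37959212])}
```

View pics/scene0.png

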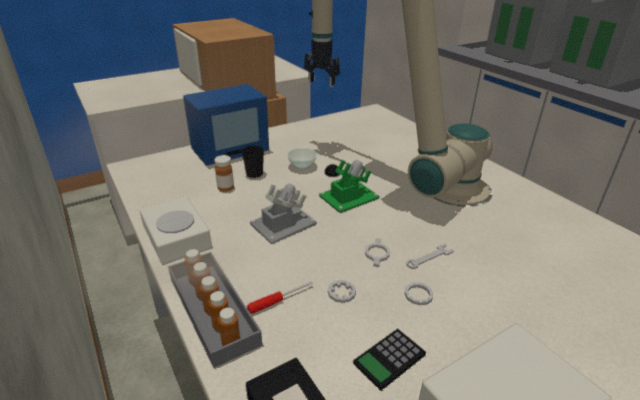

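View pics/top0.png

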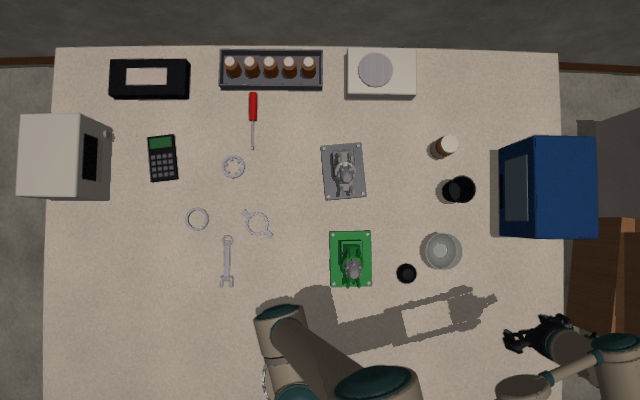

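View pics/wrist0.png

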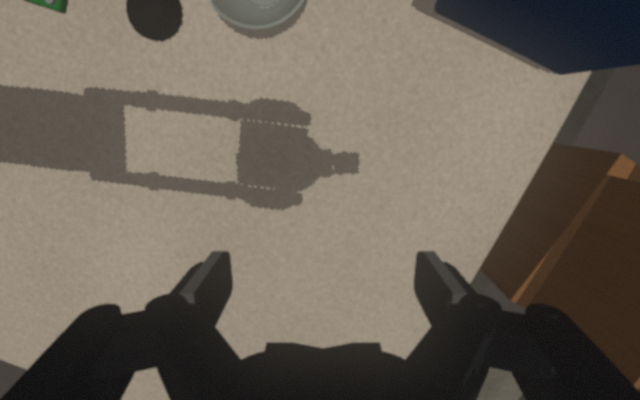

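```bash
cat > h.py <<'E'
import numpy as np,cv2
def cal(c): return np.array(c["intrinsics"]),np.array([c["k1"],0,0,0.]),cv2.Rodrigues(np.array(c["rvec"]))[0],np.array(c["tvec"])
def back(c,uv,z):
    K,D,R,t=cal(c)
    p=cv2.undistortPoints(np.array(uv,float).reshape(-1,1,2),K,D).reshape(-1,2)
    d=np.c_[p,np.ones(len(p))]@R; o=-R.T@t
    return o+d*((z-o[2])/d[:,2])[:,None]
def proj(c,P):
    K,D,R,t=cal(c)
    return cv2.projectPoints(np.array(P,float).reshape(-1,3),cv2.Rodrigues(R)[0],t,K,D)[0].reshape(-1,2)
E
python3 - <<'E'
from rig import bot
from h import *
c=bot.get_calibration("top")
for n,u,z in [("disc",(233,167),.01),("sep",(258,222),.01),("spacer",(198,219),.01),("drum",(344,172),.1),("green",(350,258),0.)]:
    print(n,back(c,u,z).round(4))
# crops
im=cv2.imread("pics/top0.png")
a=im[130:250,180:380]; cv2.imwrite("pics/topc.png",cv2.resize(a,None,fx=4,fy=4,interpolation=cv2.INTER_CUBIC))
im=cv2.imread("pics/scene0.png")
a=im[150:320,220:440]; cv2.imwrite("pics/scenec.png",cv2.resize(a,None,fx=3.5,fy=3.5,interpolation=cv2.INTER_CUBIC))
E
```

```text
disc [[0.6101 0.2061 0.01  ]]
sep [[0.4511 0.1299 0.01  ]]
spacer [[0.4573 0.3049 0.01  ]]
drum [[ 0.5894 -0.1116  0.1   ]]
green [[ 0.35   -0.1379  0.    ]]
```

View pics/topc.png

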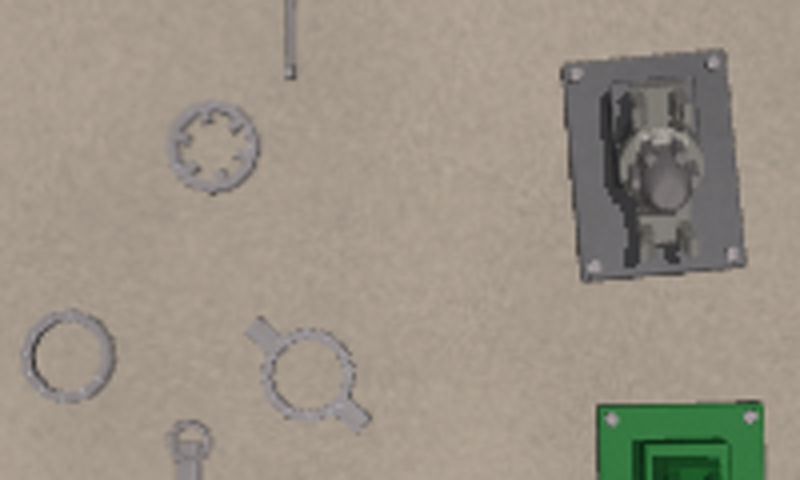

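View pics/scenec.png

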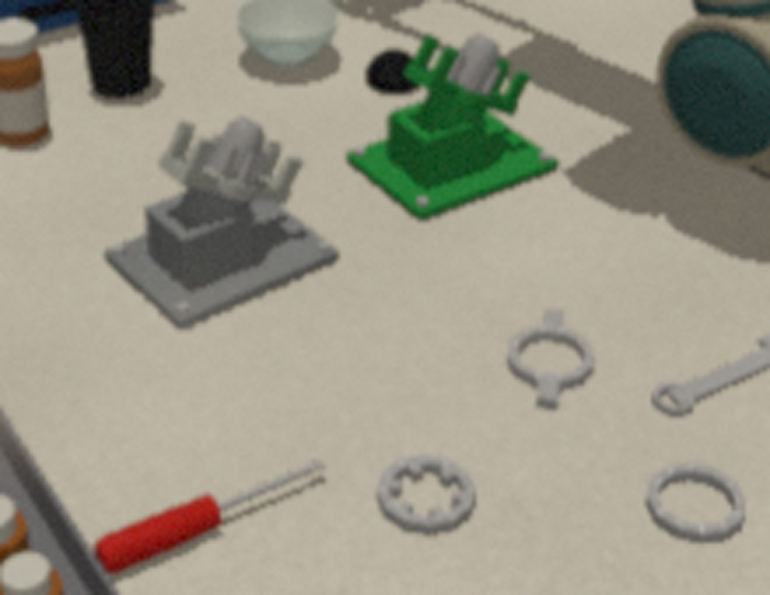

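```bash
python3 - <<'E'
from rig import bot
from h import *
from scipy.spatial.transform import Rotation as Ro
c=bot.get_calibration("wrist");s=bot.get_state()
K,D,R,t=cal(c)
T=Ro.from_euler("xyz",s["orientation"],degrees=True).as_matrix()
print("cam in tool",T.T@(-R.T@t-s["position"]))
print("cam axes in tool (rows x,y,z)\n",(T.T@R.T).T.round(3))
print(back(c,[[320,200],[320,0],[0,200],[639,200]],0))
# base plate corners of grey stand in top view px
ct=bot.get_calibration("top")
P=np.array([[573,74],[714,62],[734,255],[594,267]])/4+[180,130]
B=back(ct,P,0.008); print(B.round(4)); print("centre",B.mean(0))
for i,j in [(3,0),(2,1),(0,1),(3,2)]: d=B[j]-B[i]; print(np.degrees(np.arctan2(d[1],d[0])),np.linalg.norm(d))
E
```

```text
cam in tool [ 7.09357862e-02 -1.17147245e-04 -1.42310998e-01]
cam axes in tool (rows x,y,z)
 [[-0.001  1.     0.001]
 [-0.961 -0.    -0.278]
 [-0.278 -0.001  0.961]]
[[ 0.17905156 -0.54259514  0.        ]
 [ 0.38597804 -0.45993553  0.        ]
 [ 0.02003897 -0.14785436  0.        ]
 [ 0.33604497 -0.93223321  0.        ]]
[[ 0.6679 -0.0563  0.008 ]
 [ 0.6782 -0.1593  0.008 ]
 [ 0.5369 -0.1748  0.008 ]
 [ 0.5269 -0.0731  0.008 ]]
centre [ 0.60247477 -0.11586128  0.008     ]
6.830501225822497 0.14195035023764707
6.254165818129939 0.14208463242979383
-84.28097666679872 0.10355416426741611
-84.36781888732392 0.10212781764396323
```

>>> servo_tool(increments="0 0.04 0.05 0.03 -0.05; 0 0.08 0.1 0.03 -0.1; 0 0.12 0.15 0.03 -0.15; 0 0.16 0.2 0.03 -0.2; 0 0.2 0.25 0.03 -0.28; 0 0.24 0.3 0.03 -0.28; 0 0.28 0.34 0.03 -0.28; 0 0.31 0.38 0.03 -0.28; 0 0.34 0.41 0.03 -0.28; 0 0.355 0.423 0.03 -0.28; 0 0.355 0.423 0.03 -0.28", grip_force=20)

```text
time: 1.52
position: [0.57, -0.1101, 0.2608]
orientation: [180.0, 0.1, 6.0]
force: [0.2, -0.2, -0.3]
finger_gap: 0.0852
```

```bash
cat > snap.py <<'E'
import sys,pickle
from rig import bot
from h import *
n,name=sys.argv[1:3]
c=bot.get_calibration(n);s=bot.get_state();im=bot.grab_frame(n)[:,:,::-1]
pickle.dump((c,s,im),open(f"pics/{name}.pkl","wb")); cv2.imwrite(f"pics/{name}.png",im)
print(s["time"],s["position"].round(4),s["orientation"].round(2),s["force"].round(2),s["finger_gap"])
if len(sys.argv)>3:
    x0,y0,x1,y1,f=map(float,sys.argv[3:8]); x0,y0,x1,y1=map(int,(x0,y0,x1,y1))
    cv2.imwrite(f"pics/{name}_c.png",cv2.resize(im[y0:y1,x0:x1],None,fx=f,fy=f,interpolation=cv2.INTER_CUBIC))
E
python3 snap.py wrist w1
```

```text
1.525 [ 0.57   -0.1101  0.2608] [1.7998e+02 7.0000e-02 5.9900e+00] [ 0.23 -0.22 -0.26] 0.08521318983543422
```

View pics/w1.png

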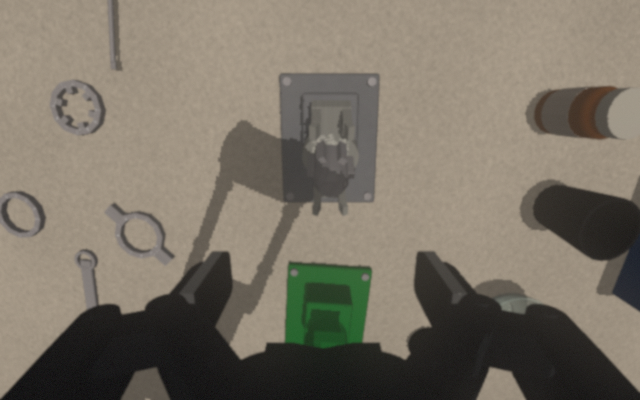

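```bash
python3 - <<'E'
import pickle
from h import *
c,s,im=pickle.load(open("pics/w1.pkl","rb"))
a=im[60:220,270:390]; a=cv2.convertScaleAbs(cv2.resize(a,None,fx=5,fy=3.75*5/3.75*0.75*1.0 if 0 else 3.7,interpolation=cv2.INTER_CUBIC),alpha=1.8,beta=0) if 0 else cv2.convertScaleAbs(cv2.resize(im[90:220,280:390],None,fx=4.6,fy=4.6,interpolation=cv2.INTER_CUBIC),alpha=1.9)
cv2.imwrite("pics/w1_c.png",a)
E
```

```text
(no output)
```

View pics/w1_c.png

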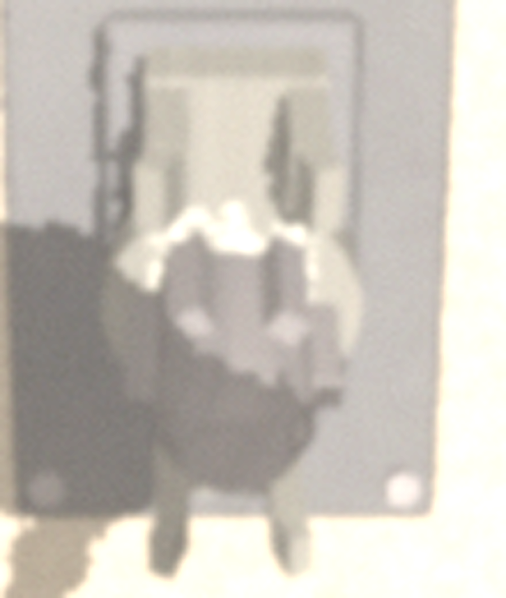

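```bash
cat >> h.py <<'E'
def drum(o,psi,a):
    p=np.radians(psi);t=np.radians(30)
    R=np.c_[[np.cos(t)*np.cos(p),np.cos(t)*np.sin(p),np.sin(t)],[-np.sin(p),np.cos(p),0],[-np.sin(t)*np.cos(p),-np.sin(t)*np.sin(p),np.cos(t)]]
    L=[]
    th=np.radians(np.arange(0,361,10))
    circ=lambda r,z:np.c_[r*np.cos(th),r*np.sin(th),0*th+z]
    L+=[("hub",circ(11,46)),("hub",circ(17,36)),("pad",circ(29,0))]
    for k in range(6):
        b=np.radians(a+60*k); u=np.array([np.cos(b),np.sin(b),0]);v=np.array([-np.sin(b),np.cos(b),0])
        L.append(("rib",np.array([17*u-3.75*v,23*u-3.75*v,23*u+3.75*v,17*u+3.75*v])+[0,0,26]))
    for sx in (1,-1):
        for sy in (1,-1):
            L.append(("post",np.array([[42*sx,9.5*sy,21],[56*sx,9.5*sy,21],[56*sx,9.5*sy,0],[42*sx,9.5*sy,0],[42*sx,9.5*sy,21]])))
            
    return [(n,np.array([*o])+ (P/1000)@R.T) for n,P in L],R
COL={"hub":(0,0,255),"rib":(0,255,0),"pad":(255,0,0),"post":(255,0,255)}
def overlay(name,o,psi,a,box,f,gain=1.8,out=None):
    import pickle
    c,s,im=pickle.load(open(f"pics/{name}.pkl","rb"))
    x0,y0,x1,y1=box
    b=cv2.convertScaleAbs(cv2.resize(im[y0:y1,x0:x1],None,fx=f,fy=f,interpolation=cv2.INTER_CUBIC),alpha=gain)
    for n,P in drum(o,psi,a)[0]:
        q=((proj(c,P)-[x0,y0]+.5)*f).astype(int)
        cv2.polylines(b,[q.reshape(-1,1,2)],False,COL[n],1)
    cv2.imwrite(out or f"pics/{name}_o.png",b)
E
python3 snap.py top t1
python3 snap.py scene s1
python3 - <<'E'
from h import *
o=(.595,-.113,.085)
overlay("w1",o,6,30,(280,90,390,220),4.6)
overlay("t1",o,6,30,(310,130,380,210),7,1.4)
overlay("s1",o,6,30,(245,170,325,245),7,1.4)
a=[cv2.imread(f"pics/{n}_o.png") for n in("t1","s1")]
h=max(x.shape[0] for x in a)
m=np.hstack([np.pad(x,((0,h-x.shape[0]),(0,0),(0,0))) for x in a]); cv2.imwrite("pics/m1.png",cv2.resize(m,None,fx=.75,fy=.75))
E
```

```text
1.575 [ 0.5692 -0.111   0.2609] [1.7996e+02 1.0000e-01 5.9100e+00] [-1.22 -0.39  1.28] 0.08552447774836998
1.625 [ 0.5689 -0.1115  0.2611] [1.7996e+02 9.0000e-02 5.8500e+00] [-0.71 -0.87  0.05] 0.08519934314160352
```

View pics/w1_o.png

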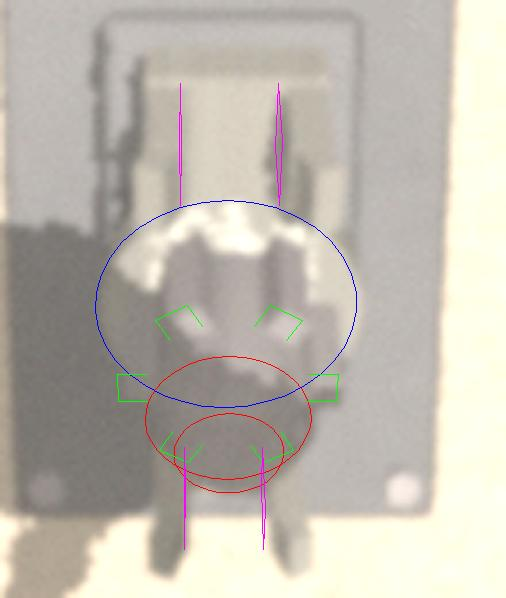

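View pics/m1.png

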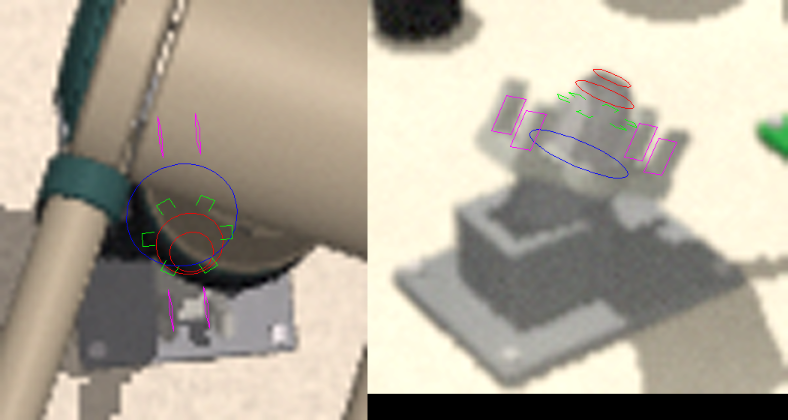

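```bash
python3 - <<'E'
from h import *
import pickle
c,s,_=pickle.load(open("pics/t1.pkl","rb")); pickle.dump((c,s,cv2.imread("pics/top0.png")),open("pics/t0.pkl","wb"))
c,s,_=pickle.load(open("pics/s1.pkl","rb")); pickle.dump((c,s,cv2.imread("pics/scene0.png")),open("pics/s0.pkl","wb"))
o=(.595,-.1145,.085)
overlay("w1",o,6,27,(285,110,385,220),6)
overlay("t0",o,6,27,(315,135,375,205),9,1.4)
overlay("s0",o,6,27,(255,170,315,235),9,1.4)
a=[cv2.imread(f"pics/{n}_o.png") for n in("t0","s0")]
h=max(x.shape[0] for x in a)
m=np.hstack([np.pad(x,((0,h-x.shape[0]),(0,0),(0,0))) for x in a]); cv2.imwrite("pics/m2.png",cv2.resize(m,None,fx=.74,fy=.74))
cv2.imwrite("pics/w1_o2.png",cv2.resize(cv2.imread("pics/w1_o.png"),None,fx=.9,fy=.9))
E
```

```text
(no output)
```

View pics/w1_o2.png

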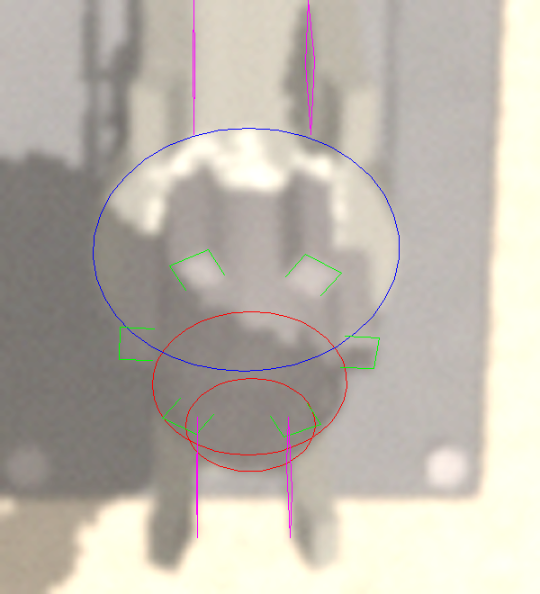

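View pics/m2.png

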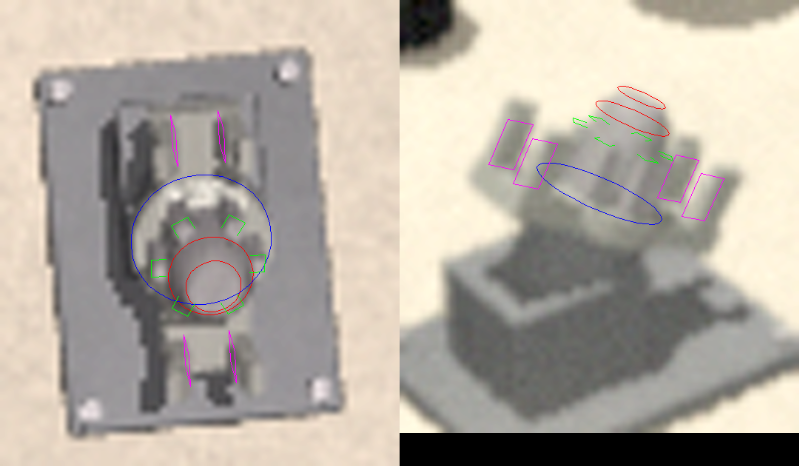

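>>> servo_tool(increments="0 0.01 0.05 0 0; 0 0.02 0.11 0 0; 0 0.03 0.17 -0.02 0; 0 0.04 0.23 -0.05 0; 0 0.04 0.28 -0.09 0; 0 0.04 0.31 -0.11 0; 0 0.04 0.316 -0.11 0; 0 0.04 0.316 -0.11 0")

```text
time: 2.68
position: [0.6103, 0.2043, 0.1522]
orientation: [179.9, -0.1, 5.9]
force: [0.3, -0.0, 0.5]
finger_gap: 0.0856
```

```bash
python3 snap.py wrist w2
```

```text
2.675 [0.6103 0.2043 0.1522] [ 1.7994e+02 -6.0000e-02  5.8500e+00] [ 0.33 -0.02  0.47] 0.08563806089182334
```

View pics/w2.png

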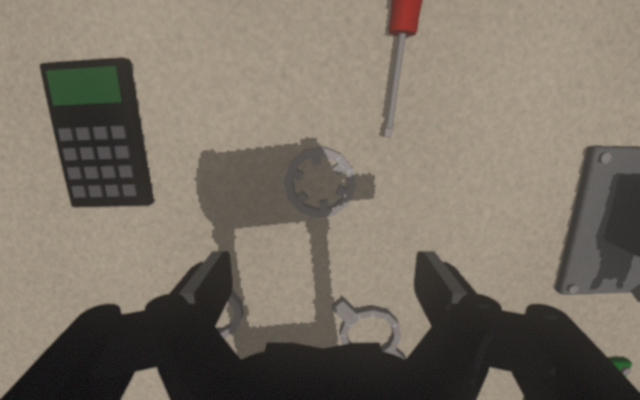

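```bash
cat >> h.py <<'E'
def plate(x,y,a,z=0.01,teeth=True):
    b=np.radians(a)
    R=np.array([[np.cos(b),-np.sin(b)],[np.sin(b),np.cos(b)]])
    k=np.radians(np.arange(15,376,30)); r=33/np.cos(np.radians(15))
    L=[np.c_[r*np.cos(k),r*np.sin(k)]]
    if teeth:
        for i in range(6):
            e=np.radians(60*i); u=np.array([np.cos(e),np.sin(e)]);v=np.array([-u[1],u[0]])
            L.append(np.array([25*u-4*v,18*u-4*v,18*u+4*v,25*u+4*v]))
    else:
        t=np.radians(np.arange(0,361,15)); L.append(25.5*np.c_[np.cos(t),np.sin(t)])
        for sx in (1,-1): L.append(np.array([[33*sx,-8],[55*sx,-8],[55*sx,8],[33*sx,8]]))
    return [np.c_[np.array([x,y])+(P/1000)@R.T,np.full(len(P),z)] for P in L]
def oplate(name,pl,box,f,gain=1.8,out=None):
    import pickle
    c,s,im=pickle.load(open(f"pics/{name}.pkl","rb")); x0,y0,x1,y1=box
    b=cv2.convertScaleAbs(cv2.resize(im[y0:y1,x0:x1],None,fx=f,fy=f,interpolation=cv2.INTER_CUBIC),alpha=gain)
    raw=b.copy()
    for P in pl:
        q=((proj(c,P)-[x0,y0]+.5)*f).astype(int); cv2.polylines(b,[q.reshape(-1,1,2)],False,(0,0,255),1)
    m=np.hstack([raw,b]); k=min(1,800/m.shape[1]); cv2.imwrite(out or f"pics/{name}_o.png",cv2.resize(m,None,fx=k,fy=k))
E
python3 - <<'E'
from h import *
import pickle
c,s,im=pickle.load(open("pics/w2.pkl","rb"))
p=back(c,[[320,182],[366,328]],.01); print(p)
oplate("w2",plate(*p[0,:2],0),(275,135,365,230),4.4,2.2)
oplate("t0",plate(.6101,.2061,0)+plate(.4511,.1299,-45,teeth=False),(215,145,285,245),5.7,1.3)
E
```

```text
[[0.61632323 0.20797748 0.01      ]
 [0.45947021 0.14200762 0.01      ]]
```

View pics/w2_o.png

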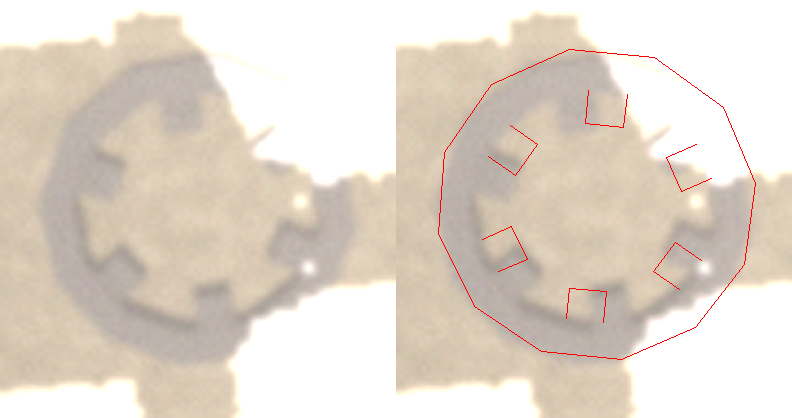

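View pics/t0_o.png

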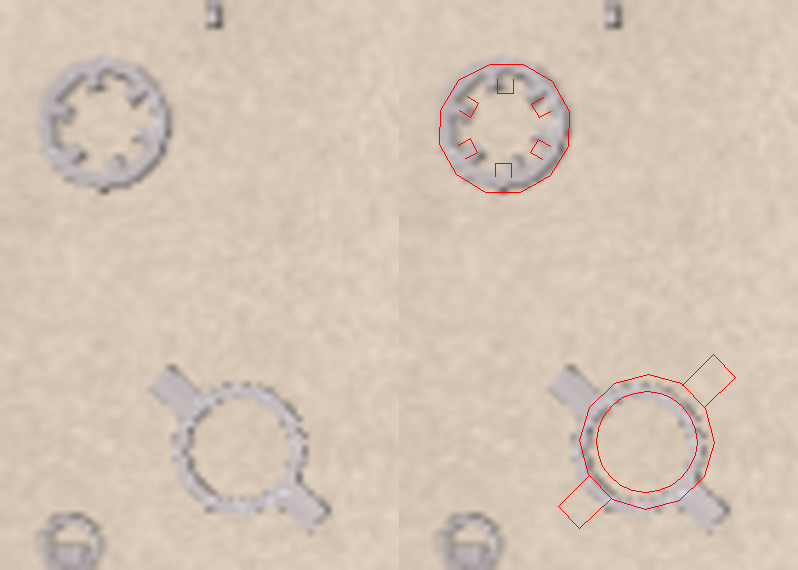

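>>> servo_tool(increments="0 0.003 0.003 -0.04 0.07; 0 0.003 0.003 -0.08 0.14; 0 0.003 0.003 -0.082 0.14; 0 0.003 0.003 -0.082 0.14")

```text
time: 3.22
position: [0.6142, 0.2077, 0.0712]
orientation: [180.0, -0.2, 13.8]
force: [-0.4, -1.0, 0.5]
finger_gap: 0.0855
```

```bash
python3 snap.py wrist w3; python3 - <<'E'
from h import *
oplate("w3",plate(.6135,.207,14),(240,120,400,300),2.5,1.6)
E
```

```text
3.225 [0.6142 0.2077 0.0712] [ 1.7998e+02 -1.7000e-01  1.3780e+01] [-0.36 -1.    0.5 ] 0.08548310961151143
```

View pics/w3_o.png

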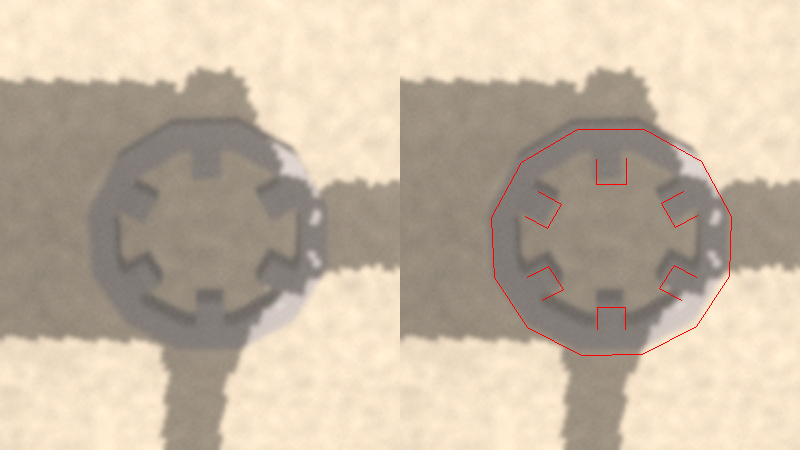

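View pics/w3.png

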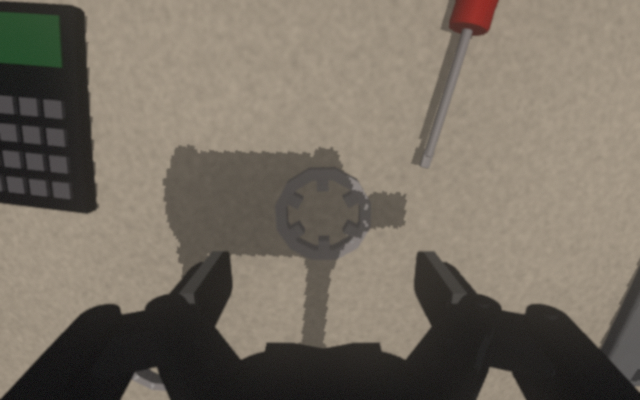

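>>> servo_tool(increments="0 0.0005 0.0005 -0.03 0.02; 0 0.0005 0.0005 -0.055 0.02; 0 0.0005 0.0005 -0.068 0.02; 0 0.0005 0.0005 -0.068 0.02; 0 0.0005 0.0005 -0.068 0.02")

```text
time: 3.9
position: [0.6144, 0.2093, 0.0028]
orientation: [180.0, -0.2, 15.0]
force: [0.7, -0.4, 0.1]
finger_gap: 0.0859
```

```bash
python3 snap.py wrist w4; python3 - <<'E'
from h import *
oplate("w4",plate(.615,.208,15),(200,120,440,320),1.66,1.6)
E
```

```text
3.9 [0.6144 0.2093 0.0028] [ 1.7999e+02 -1.5000e-01  1.5050e+01] [ 0.67 -0.42  0.08] 0.08588982198755206
```

View pics/w4_o.png

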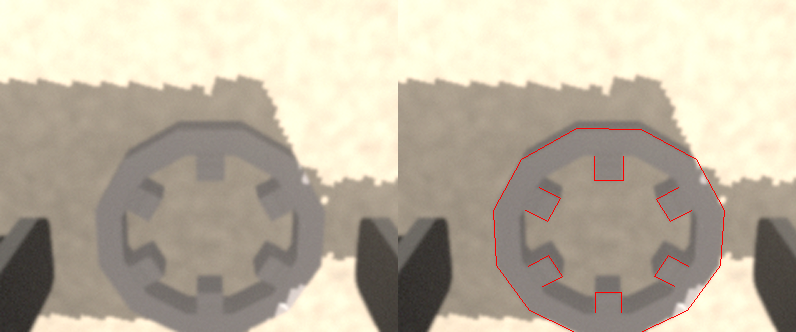

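>>> servo_tool(increments="0 0 -0.001 -0.006 0; 0 0 -0.001 -0.006 0; 120 0 -0.001 -0.006 0; 255 0 -0.001 -0.006 0; 255 0 -0.001 -0.006 0; 255 0 -0.001 -0.006 0; 255 0 -0.001 -0.006 0", grip_force=30)

```text
time: 4.82
position: [0.6135, 0.2081, -0.0043]
orientation: [180.0, -0.0, 15.1]
force: [-0.8, -0.8, 3.6]
finger_gap: 0.0648
```

```bash
python3 snap.py wrist w5 200 120 440 360 3
```

```text
4.825 [ 0.6135  0.2081 -0.0043] [ 1.7999e+02 -3.0000e-02  1.5060e+01] [-0.82 -0.75  3.63] 0.06484390795559386
```

View pics/w5_c.png

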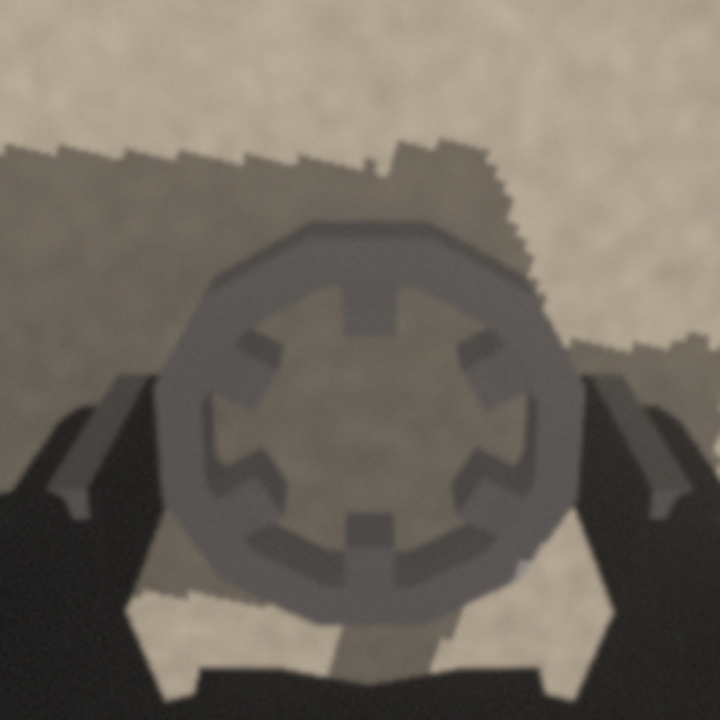

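>>> servo_tool(increments="255 0 0 0.02 0; 255 0 0 0.06 0; 255 0 -0.01 0.11 0; 255 -0.01 -0.04 0.15 -0.04; 255 -0.02 -0.09 0.17 -0.08; 255 -0.03 -0.14 0.18 -0.12; 255 -0.04 -0.19 0.18 -0.165; 255 -0.05 -0.24 0.18 -0.165; 255 -0.055 -0.28 0.18 -0.165; 255 -0.0605 -0.31 0.17 -0.165; 255 -0.0605 -0.327 0.16 -0.165; 255 -0.0605 -0.327 0.155 -0.165")

```text
time: 6.38
position: [0.5525, -0.1192, 0.1489]
orientation: [-179.9, 0.1, 5.5]
force: [-0.6, 0.3, -1.5]
finger_gap: 0.0651
```

```bash
python3 snap.py wrist w6; python3 snap.py scene s6 230 130 340 240 6
```

```text
6.375 [ 0.5525 -0.1192  0.1489] [-1.7993e+02  9.0000e-02  5.5100e+00] [-0.58  0.28 -1.46] 0.0650528849249061
6.425 [ 0.5522 -0.1182  0.1486] [-1.7988e+02  1.3000e-01  5.5600e+00] [-0.55  0.21 -2.92] 0.06434515944749684
```

View pics/w6.png

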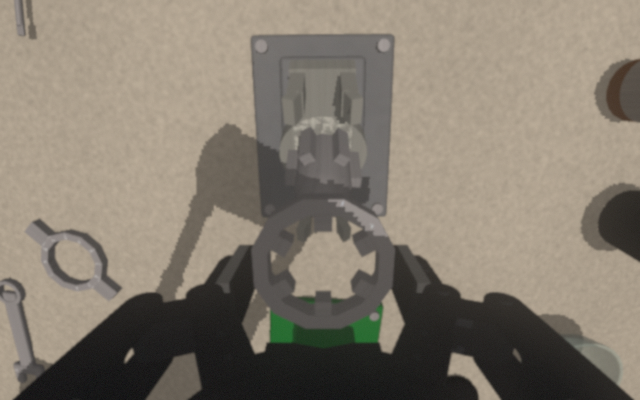

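View pics/s6_c.png

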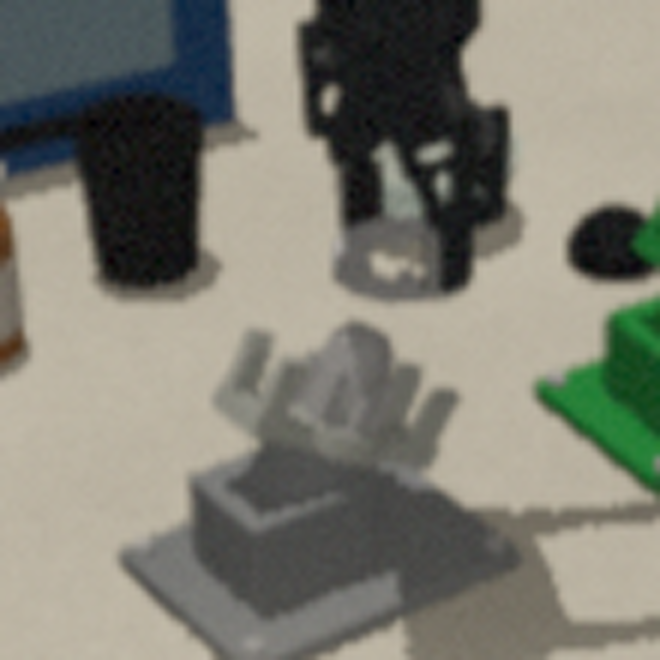

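```bash
python3 - <<'E'
from h import *
overlay("w6",(.595,-.1145,.085),6,29,(250,30,400,220),4,1.5)
E
```

```text
(no output)
```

View pics/w6_o.png

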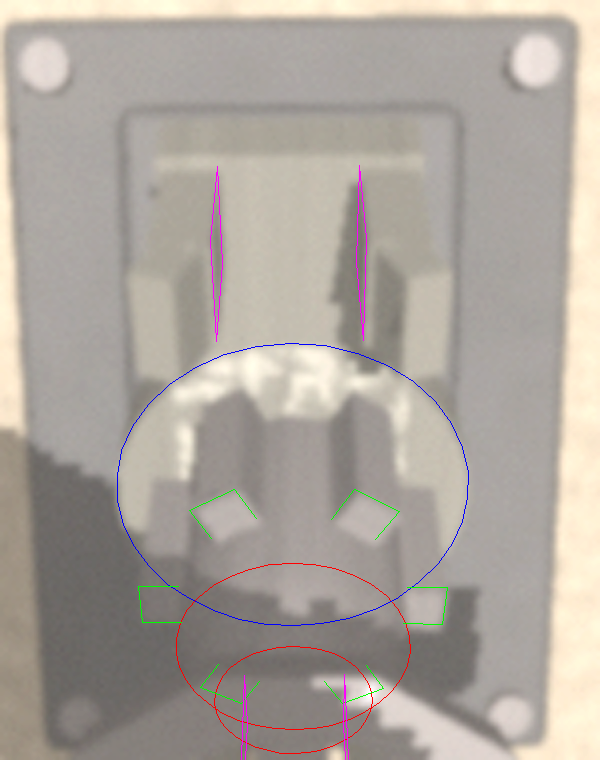

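>>> servo_tool(increments="255 0 0 -0.01 0; 255 0 0 -0.018 0; 255 0 0 -0.021 0; 255 0 0 -0.024 0; 255 0 0 -0.027 0; 255 0 0 -0.029 0; 255 0 0 -0.031 0; 255 0 0 -0.031 0", grip_force=20)

```text
time: 7.48
position: [0.5524, -0.1189, 0.1212]
orientation: [180.0, -0.0, 5.6]
force: [-5.5, 1.2, 9.1]
finger_gap: 0.065
```

```bash
python3 snap.py wrist w7 220 150 430 350 3.5;
```

```text
7.475 [ 0.5524 -0.1189  0.1212] [ 1.7997e+02 -3.0000e-02  5.6100e+00] [-5.5   1.21  9.11] 0.06501520232407487
```

View pics/w7_c.png

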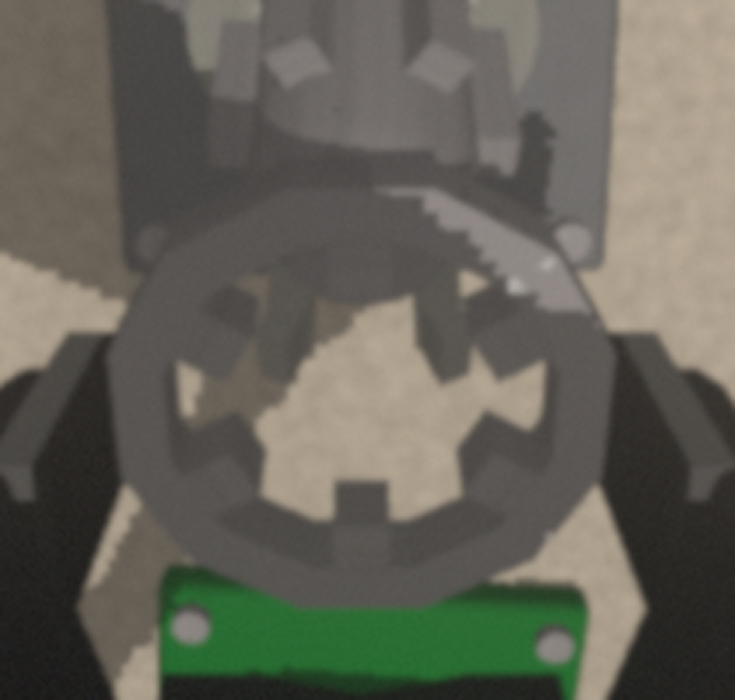

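>>> servo_tool(increments="255 0 0 -0.002 0; 255 0 0 -0.004 0; 255 0 0 -0.006 0; 255 0 0 -0.008 0; 255 0 0 -0.01 0; 255 0 0 -0.012 0; 255 0 0 -0.012 0")

```text
time: 8.4
position: [0.5527, -0.1189, 0.1095]
orientation: [180.0, -0.1, 5.6]
force: [-5.2, 0.9, 10.3]
finger_gap: 0.0652
```

```bash
python3 snap.py wrist w8 220 150 430 350 3.5;
```

```text
8.4 [ 0.5527 -0.1189  0.1095] [ 1.7997e+02 -7.0000e-02  5.6000e+00] [-5.25  0.88 10.3 ] 0.065153148529028
```

View pics/w8_c.png

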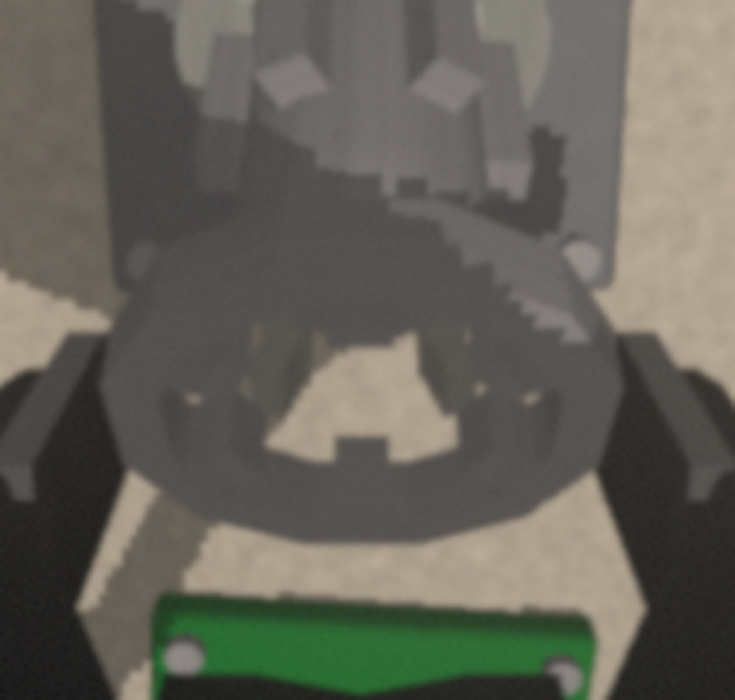

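```bash
cat >> h.py <<'E'
def tplate(C,yaw,tilt,teeth=True,zt=.005):
    """C centre, yaw deg, tilt deg raising +x; top-face outlines"""
    p=np.radians(yaw);t=np.radians(tilt)
    R=np.c_[[np.cos(t)*np.cos(p),np.cos(t)*np.sin(p),np.sin(t)],[-np.sin(p),np.cos(p),0],[-np.sin(t)*np.cos(p),-np.sin(t)*np.sin(p),np.cos(t)]]
    return [np.array(C)+P@R.T for P in plate(0,0,0,zt,teeth)]
E
python3 - <<'E'
from h import *
T=np.array([.5527,-.1189,.1095])
for t in (30,38):
    oplate("w8",tplate(T+[.0015,0,.0093],5.6,t),(240,170,410,320),2.35,2.0,f"pics/w8_{t}.png")
a=np.vstack([cv2.imread(f"pics/w8_{t}.png")[:290] for t in (30,38)]); cv2.imwrite("pics/w8_f.png",a)
E
```

```text
(no output)
```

View pics/w8_f.png

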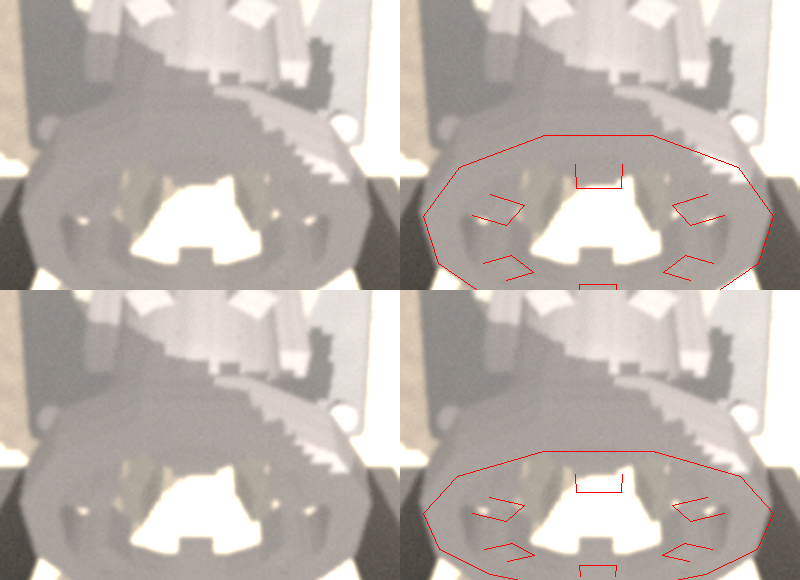

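```bash
python3 - <<'E'
from h import *
import pickle
c,s,im=pickle.load(open("pics/w8.pkl","rb"))
T=np.array([.5527,-.1189,.1095])
for t in (20,25,30,35):
    P=tplate(T+[.0015,0,.0093],5.6,t); q=proj(c,P[0]); print(t,((q-[220,150])*3.5).round(0)[[0,4,5,6,7,8,9]].tolist()); 
    print("tooth-x",((proj(c,P[4])-[220,150])*3.5).round(0).tolist())
E
```

```text
20 [[286.0, 228.0], [197.0, 535.0], [305.0, 571.0], [422.0, 571.0], [530.0, 534.0], [605.0, 466.0], [624.0, 376.0]]
tooth-x [[336.0, 538.0], [335.0, 509.0], [392.0, 509.0], [391.0, 538.0]]
25 [[285.0, 248.0], [199.0, 524.0], [305.0, 555.0], [421.0, 555.0], [528.0, 524.0], [603.0, 463.0], [624.0, 383.0]]
tooth-x [[336.0, 527.0], [336.0, 501.0], [392.0, 501.0], [391.0, 527.0]]
30 [[284.0, 270.0], [201.0, 512.0], [306.0, 539.0], [421.0, 539.0], [526.0, 512.0], [602.0, 460.0], [625.0, 390.0]]
tooth-x [[337.0, 515.0], [336.0, 493.0], [391.0, 493.0], [390.0, 515.0]]
35 [[283.0, 294.0], [203.0, 500.0], [307.0, 523.0], [420.0, 523.0], [524.0, 500.0], [601.0, 457.0], [625.0, 397.0]]
tooth-x [[337.0, 503.0], [336.0, 484.0], [391.0, 484.0], [390.0, 503.0]]
```

>>> servo_tool(increments="255 0 0 0.012 0; 255 0 0 0.025 0; 255 0.004 0 0.032 0; 255 0.009 0.001 0.032 0; 255 0.012 0.001 0.026 0; 255 0.012 0.001 0.019 0; 255 0.012 0.001 0.017 0; 255 0.012 0.001 0.017 0")

```text
time: 9.45
position: [0.5643, -0.1178, 0.1237]
orientation: [-180.0, 0.1, 5.6]
force: [-0.3, 0.3, -1.5]
finger_gap: 0.0646
```

```bash
python3 snap.py wrist w9 ; python3 - <<'E'
from h import *
import pickle
c,s,im=pickle.load(open("pics/w9.pkl","rb"))
L=[P for _,P in drum((.595,-.1148,.085),6,29)[0]]
oplate("w9",tplate(s["position"]+[.0015,0,.0093],5.6,30)+L,(230,60,420,320),2.2,1.6)
E
```

```text
9.45 [ 0.5643 -0.1178  0.1237] [-1.7997e+02  7.0000e-02  5.6000e+00] [-0.29  0.26 -1.48] 0.06459355595949189
```

View pics/w9_o.png

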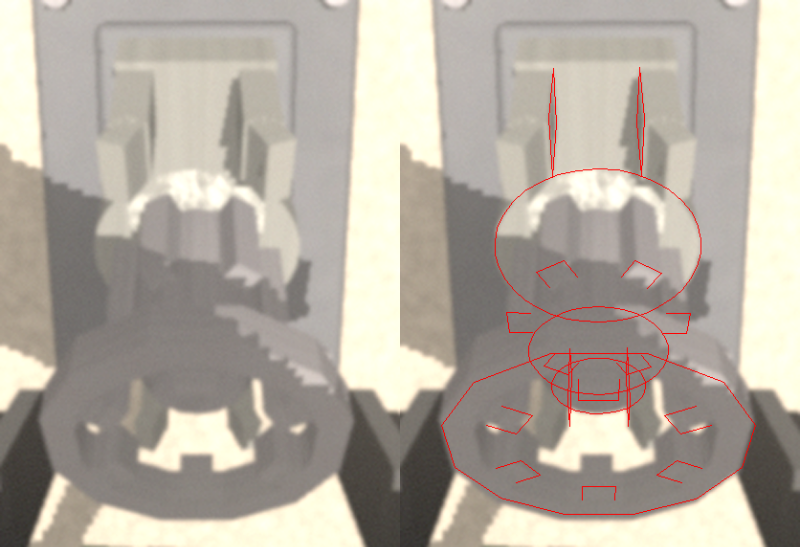

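>>> servo_tool(increments="255 0.002 0 -0.002 0; 255 0.004 0 -0.005 0; 255 0.006 0.001 -0.008 0; 255 0.008 0.001 -0.011 0; 255 0.01 0.001 -0.014 0; 255 0.0115 0.001 -0.017 0; 255 0.0115 0.001 -0.017 0")

```text
time: 10.38
position: [0.5748, -0.1167, 0.1062]
orientation: [-180.0, 0.2, 5.6]
force: [-4.0, -0.8, -5.1]
finger_gap: 0.0648
```

```bash
python3 snap.py wrist w10 ; python3 - <<'E'
from h import *
import pickle
c,s,im=pickle.load(open("pics/w10.pkl","rb"))
L=[P for _,P in drum((.595,-.1148,.085),6,29)[0]]
oplate("w10",tplate(s["position"]+[.0015,0,.0093],5.6,30)+L,(230,60,420,320),2.2,1.6)
E
```

```text
10.375 [ 0.5748 -0.1167  0.1062] [-179.95    0.19    5.61] [-4.03 -0.77 -5.05] 0.06477067354434136
```

View pics/w10_o.png

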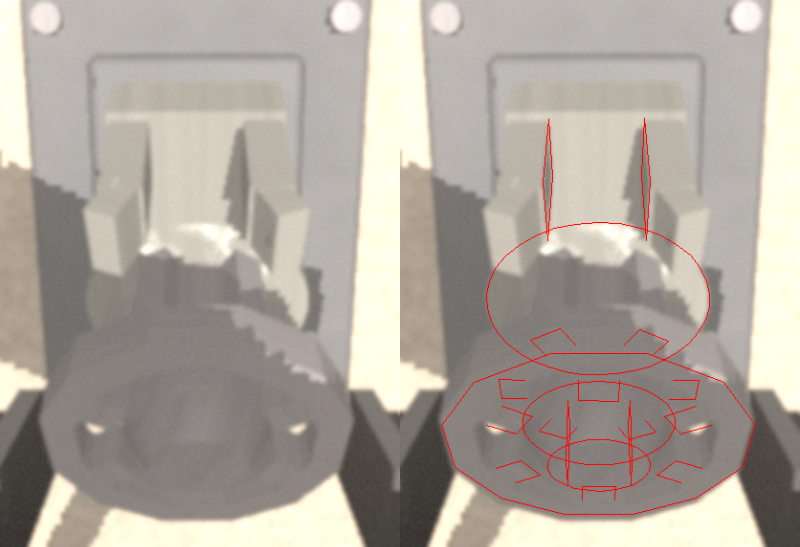

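>>> servo_tool(increments="255 -0.0005 0 -0.001 0; 255 0 0 -0.002 0; 255 0.001 0 -0.0035 0; 255 0.0015 0 -0.0045 0; 255 0.0015 0 -0.0045 0")

```text
time: 11.05
position: [0.5767, -0.1168, 0.1027]
orientation: [-180.0, 0.1, 5.6]
force: [-4.5, 0.3, -1.9]
finger_gap: 0.0649
```

>>> servo_tool(increments="255 0 0 -0.0013 0; 255 0.0005 0 -0.0026 0; 255 0.001 0 -0.0039 0; 255 0.002 0 -0.0052 0; 255 0.002 0 -0.0052 0")

```text
time: 11.68
position: [0.5796, -0.1169, 0.0974]
orientation: [-180.0, 0.0, 5.6]
force: [-5.5, 0.1, -2.6]
finger_gap: 0.0647
```

```bash
python3 snap.py wrist w11 230 60 420 320 2.9;python3 snap.py scene s11 240 160 330 240 8
```

```text
11.675 [ 0.5796 -0.1169  0.0974] [-1.8e+02  3.0e-02  5.6e+00] [-5.52  0.09 -2.65] 0.06473941334917664
11.725 [ 0.5796 -0.1169  0.0974] [-1.80e+02  3.00e-02  5.61e+00] [-4.52 -0.02 -3.43] 0.06519192839299892
```

View pics/w11_c.png

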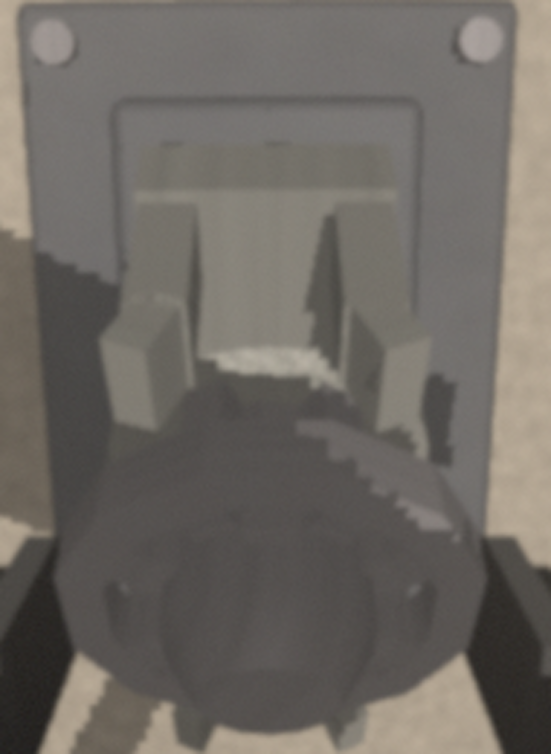

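View pics/s11_c.png

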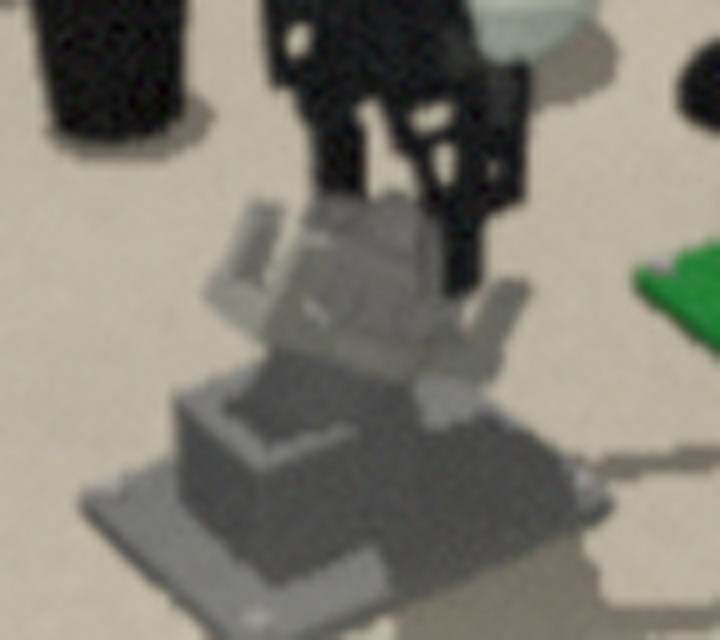

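>>> servo_tool(increments="255 0.001 0 -0.002 0; 255 0.002 0 -0.004 0; 255 0.003 0 -0.006 0; 255 0.004 0 -0.008 0; 255 0.0045 0 -0.009 0")

```text
time: 12.4
position: [0.5846, -0.1167, 0.0886]
orientation: [-180.0, -0.0, 5.6]
force: [-4.9, 0.9, -1.5]
finger_gap: 0.0648
```

>>> servo_tool(increments="255 0.001 0 -0.002 0; 255 0.002 0 -0.004 0; 255 0.003 0 -0.006 0; 255 0.0035 0 -0.007 0; 255 0.004 0 -0.008 0; 255 0.004 0 -0.008 0")

```text
time: 13.15
position: [0.5887, -0.1166, 0.0806]
orientation: [-180.0, -0.0, 5.6]
force: [-2.7, 3.1, -1.5]
finger_gap: 0.0648
```

```bash
python3 snap.py wrist w12 230 60 420 320 2.9
```

```text
13.15 [ 0.5887 -0.1166  0.0806] [-1.7998e+02 -5.0000e-02  5.6000e+00] [-2.66  3.09 -1.5 ] 0.06479729184168981
```

View pics/w12_c.png

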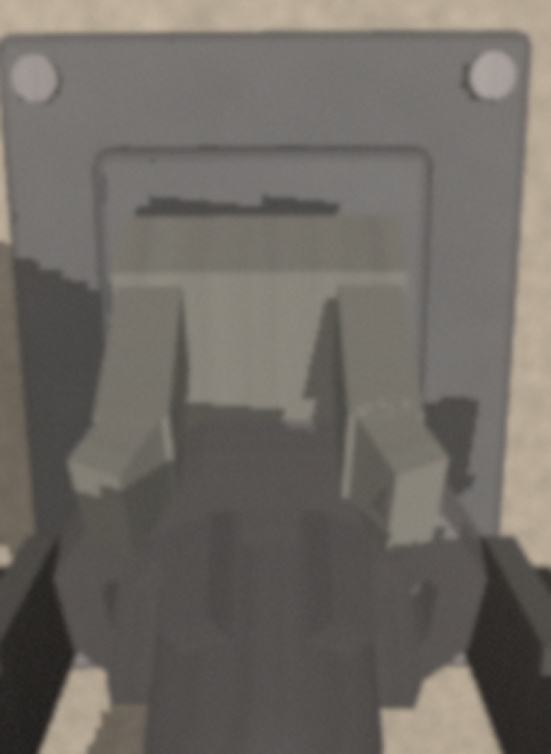

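>>> servo_tool(increments="255 0.0005 0 -0.001 0; 255 0.001 0 -0.002 0; 255 0.0015 0 -0.003 0; 255 0.0015 0 -0.003 0")

```text
time: 13.7
position: [0.5894, -0.1168, 0.0783]
orientation: [180.0, 0.0, 5.6]
force: [-5.3, 4.1, 4.0]
finger_gap: 0.0649
```

>>> servo_tool(increments="100 0 0 0 0; 0 0 0 0 0; 0 0 0 0 0; 0 0 0 0 0; 0 0 0 0.02 0; 0 0 0 0.05 0; 0 -0.01 0 0.09 0; 0 -0.02 0 0.13 0; 0 -0.02 0 0.17 0; 0 -0.02 0 0.17 0")

```text
time: 14.95
position: [0.572, -0.1179, 0.2516]
orientation: [179.8, -0.5, 5.6]
force: [-0.1, 0.6, -0.3]
finger_gap: 0.0854
```

```bash
python3 snap.py wrist w13; python3 - <<'E'
from h import *
import pickle
c,s,im=pickle.load(open("pics/w13.pkl","rb"))
o=np.array([.595,-.1148,.085]); D,R=drum(o,6,29)
pl=tplate(o+.005*R[:,2],6,30)
oplate("w13",pl,(260,60,390,230),3.1,1.7)
E
```

```text
14.95 [ 0.572  -0.1179  0.2516] [179.77  -0.46   5.6 ] [-0.13  0.56 -0.3 ] 0.08538763310993842
```

View pics/w13_o.png

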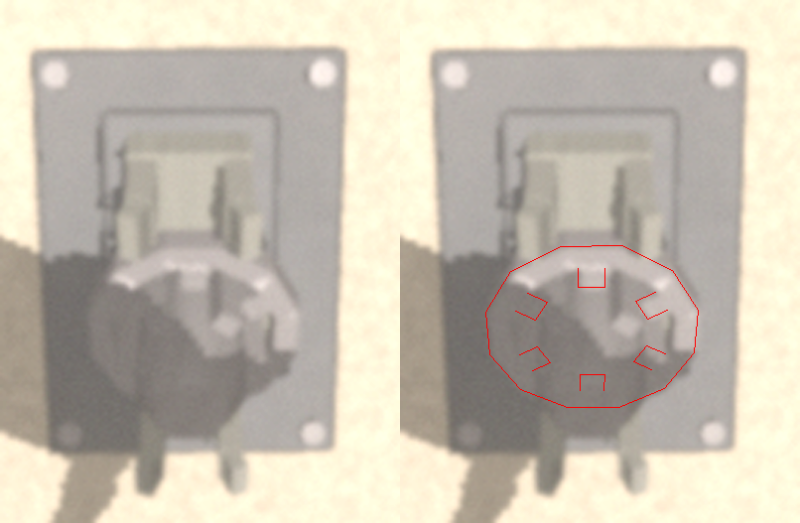

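>>> servo_tool(increments="0 -0.02 0.04 0 0.12; 0 -0.04 0.08 -0.01 0.27; 0 -0.06 0.12 -0.03 0.42; 0 -0.08 0.17 -0.06 0.57; 0 -0.1 0.21 -0.09 0.72; 0 -0.117 0.24 -0.11 0.757; 0 -0.117 0.253 -0.12 0.757; 0 -0.117 0.253 -0.12 0.757", grip_force=30)

```text
time: 16.0
position: [0.4528, 0.1362, 0.1266]
orientation: [-180.0, 0.1, 49.0]
force: [0.8, 0.0, -0.5]
finger_gap: 0.0854
```

```bash
python3 snap.py wrist w14; python3 - <<'E'
from h import *
import pickle
c,s,_=pickle.load(open("pics/t0.pkl","rb")); p=back(c,[257.1,223.4],.01)[0];print(p)
oplate("w14",plate(.455,.134,49,teeth=False),(240,100,400,300),2.5,1.7)
E
```

```text
16.0 [0.4528 0.1362 0.1266] [-1.7997e+02  8.0000e-02  4.9040e+01] [ 0.81  0.   -0.53] 0.08542515183654213
[0.44704947 0.13239376 0.01      ]
```

View pics/w14_o.png

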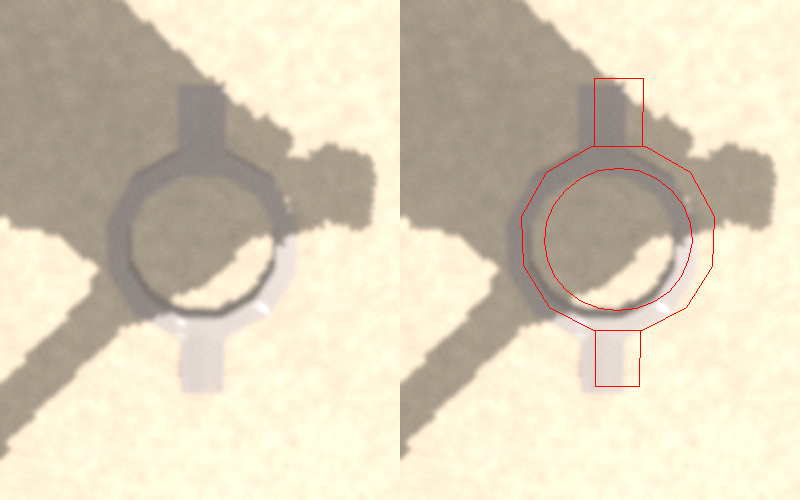

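View pics/w14.png

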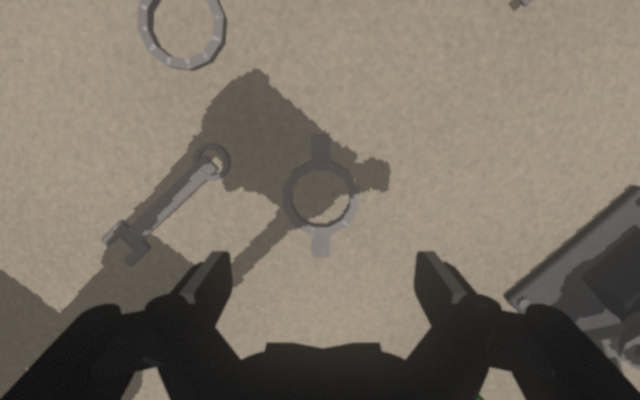

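>>> servo_tool(increments="0 -0.0032 0 -0.04 0; 0 -0.0032 0 -0.08 0; 0 -0.0032 0 -0.11 0; 0 -0.0032 0 -0.118 0; 0 -0.0032 0 -0.118 0")

```text
time: 16.68
position: [0.4507, 0.1355, 0.01]
orientation: [180.0, -0.0, 48.9]
force: [-0.4, -0.6, -0.1]
finger_gap: 0.0854
```

```bash
python3 snap.py wrist w15; python3 - <<'E'
from h import *
import pickle
oplate("w15",plate(.4496,.136,49,teeth=False),(200,100,440,340),1.66,1.7)
E
```

```text
16.675 [0.4507 0.1355 0.01  ] [ 1.7995e+02 -3.0000e-02  4.8910e+01] [-0.42 -0.58 -0.11] 0.08542084493679336
```

View pics/w15_o.png

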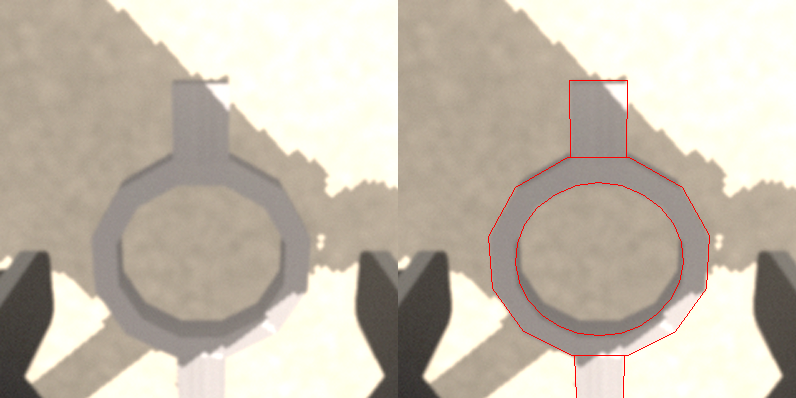

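>>> servo_tool(increments="0 -0.001 0 -0.008 0; 0 -0.001 0 -0.0135 0; 120 -0.001 0 -0.0135 0; 255 -0.001 0 -0.0135 0; 255 -0.001 0 -0.0135 0; 255 -0.001 0 -0.0135 0; 255 -0.001 0 -0.0135 0", grip_force=30)

```text
time: 17.6
position: [0.4486, 0.1361, -0.0036]
orientation: [180.0, -0.0, 49.0]
force: [-1.5, -1.0, 6.2]
finger_gap: 0.065
```

```bash
python3 snap.py wrist w16; python3 - <<'E'
from h import *
import pickle
c,s,_=pickle.load(open("pics/w16.pkl","rb")); p=s["position"]
oplate("w16",plate(p[0],p[1],s["orientation"][2],teeth=False),(200,100,440,340),1.66,1.7)
E
```

```text
17.6 [ 0.4486  0.1361 -0.0036] [179.99  -0.    48.99] [-1.52 -1.01  6.19] 0.06503964597448517
```

View pics/w16_o.png

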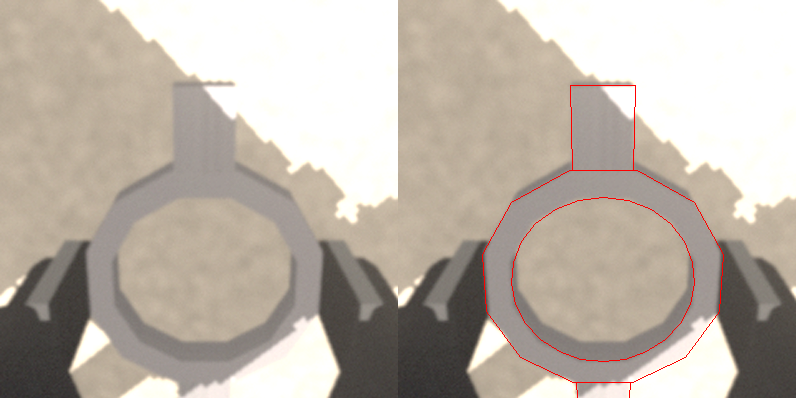

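>>> servo_tool(increments="255 0 0 0.02 0; 255 0 0 0.06 0; 255 0.01 -0.02 0.11 -0.15; 255 0.02 -0.05 0.15 -0.3; 255 0.04 -0.09 0.17 -0.45; 255 0.06 -0.13 0.18 -0.6; 255 0.08 -0.17 0.18 -0.75; 255 0.09 -0.21 0.18 -0.75; 255 0.0994 -0.24 0.175 -0.75; 255 0.0994 -0.256 0.165 -0.75; 255 0.0994 -0.256 0.16 -0.75; 255 0.0994 -0.256 0.16 -0.75")

```text
time: 19.15
position: [0.5469, -0.1185, 0.1552]
orientation: [-179.9, 0.1, 6.0]
force: [-0.7, 0.7, -1.2]
finger_gap: 0.0648
```

```bash
python3 snap.py wrist w17; python3 - <<'E'
from h import *
import pickle
c,s,_=pickle.load(open("pics/w13.pkl","rb"))
b=back(c,np.array([[54,74],[323,73],[314,433],[70,433]])/3.077+[260,60],.012); print(b.round(4))
for i,j in((3,0),(2,1)): d=b[j]-b[i];print(np.degrees(np.arctan2(d[1],d[0])),np.linalg.norm(d))
for i,j in((0,1),(3,2)): d=b[j]-b[i];print(90+np.degrees(np.arctan2(d[1],d[0])),np.linalg.norm(d))
print(b.mean(0))
c,s,_=pickle.load(open("pics/w17.pkl","rb")); p=s["position"]
L=[P for _,P in drum((.595,-.1152,.085),6,29)[0]]
oplate("w17",L+tplate(p+[.0007,0,.0086],s["orientation"][2],0,False),(220,10,420,330),2.,1.7)
E
```

```text
19.15 [ 0.5469 -0.1185  0.1552] [-1.799e+02  1.200e-01  6.030e+00] [-0.67  0.68 -1.18] 0.0648105264286446
[[ 0.6691 -0.0559  0.012 ]
 [ 0.6794 -0.157   0.012 ]
 [ 0.5387 -0.1718  0.012 ]
 [ 0.5289 -0.071   0.012 ]]
6.161751466460316 0.14101325457649233
6.008288732968018 0.1414554184989697
5.767979992529234 0.10169624005929215
5.516762245458608 0.10132138026061784
[ 0.60402478 -0.11393831  0.012     ]
```

View pics/w17_o.png

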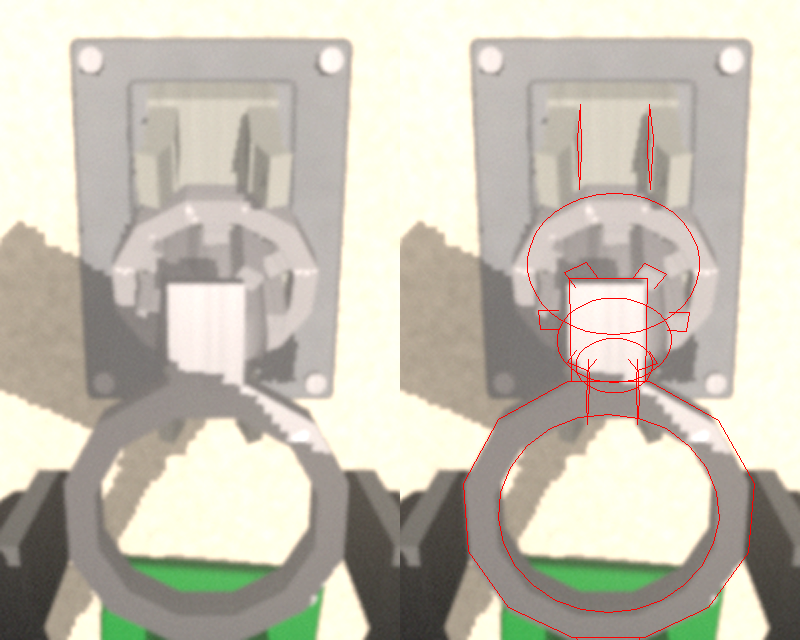

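>>> servo_tool(increments="255 0 -0.001 -0.012 0; 255 0 -0.001 -0.024 0; 255 0 -0.001 -0.027 0; 255 0 -0.001 -0.03 0; 255 0 -0.001 -0.033 0; 255 0 -0.001 -0.036 0; 255 0 -0.001 -0.039 0; 255 0 -0.001 -0.042 0; 255 0 -0.001 -0.044 0; 255 0 -0.001 -0.046 0; 255 0 -0.001 -0.046 0", grip_force=20)

```text
time: 20.58
position: [0.5475, -0.1209, 0.1115]
orientation: [180.0, 0.0, 6.0]
force: [-4.8, 0.4, 6.4]
finger_gap: 0.065
```

```bash
python3 snap.py wrist w18; python3 - <<'E'
from h import *
import pickle
c,s,_=pickle.load(open("pics/w18.pkl","rb")); p=s["position"]
oplate("w18",tplate(p+[.0007,0,.0086],s["orientation"][2],29,False),(220,80,420,330),2.,1.7)
E
```

```text
20.575 [ 0.5475 -0.1209  0.1115] [1.7999e+02 1.0000e-02 6.0100e+00] [-4.79  0.4   6.39] 0.06496363899123087
```

View pics/w18_o.png

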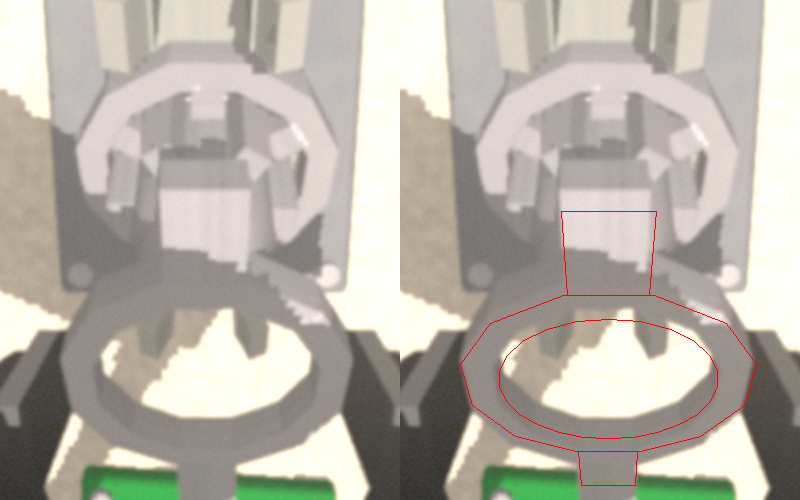

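>>> servo_tool(increments="255 0 0 -0.002 0; 255 0 0 -0.004 0; 255 0 0 -0.0055 0; 255 0 0 -0.0055 0")

```text
time: 21.12
position: [0.5483, -0.1209, 0.1067]
orientation: [180.0, -0.1, 6.0]
force: [-5.0, 2.2, 9.5]
finger_gap: 0.0647
```

```bash
python3 snap.py wrist w19; python3 - <<'E'
from h import *
import pickle
c,s,_=pickle.load(open("pics/w19.pkl","rb")); p=s["position"]
oplate("w19",tplate(p+[.0007,0,.0086],s["orientation"][2],30,False),(220,80,420,330),2.,1.7)
E
```

```text
21.125 [ 0.5483 -0.1209  0.1067] [ 1.7997e+02 -1.1000e-01  6.0000e+00] [-4.96  2.23  9.54] 0.06473988656247928
```

View pics/w19_o.png

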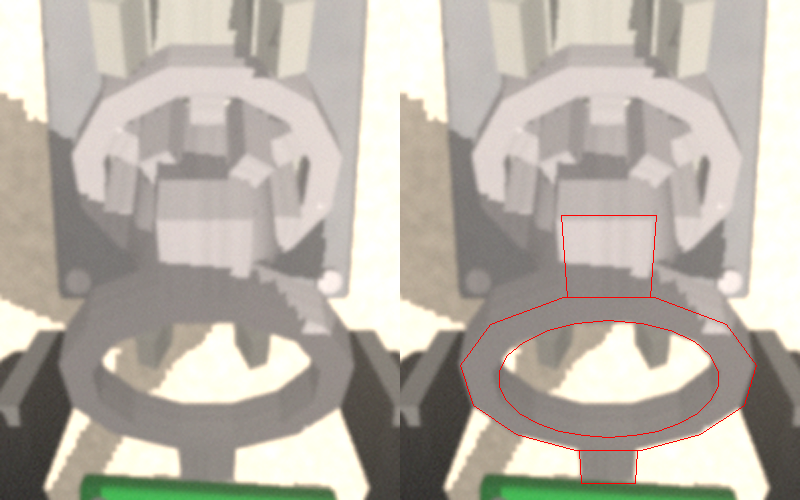

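>>> servo_tool(increments="255 0 0 0.012 0; 255 0 0 0.025 0; 255 0.005 0.001 0.035 0; 255 0.011 0.002 0.035 0; 255 0.0165 0.002 0.03 0; 255 0.0165 0.002 0.022 0; 255 0.0165 0.002 0.021 0; 255 0.0165 0.002 0.021 0")

```text
time: 22.18
position: [0.564, -0.1188, 0.125]
orientation: [-180.0, 0.1, 6.0]
force: [0.0, 0.8, -1.7]
finger_gap: 0.0649
```

```bash
python3 snap.py wrist w20; python3 - <<'E'
from h import *
import pickle
c,s,_=pickle.load(open("pics/w20.pkl","rb")); p=s["position"]
L=[P for _,P in drum((.595,-.1153,.085),6,29)[0]]
oplate("w20",L+tplate(p+[.0007,0.0006,.0086],s["orientation"][2],30,False),(220,50,420,330),2.,1.7)
E
```

```text
22.175 [ 0.564  -0.1188  0.125 ] [-1.7997e+02  7.0000e-02  6.0000e+00] [ 0.05  0.79 -1.66] 0.06490969165618804
```

View pics/w20_o.png

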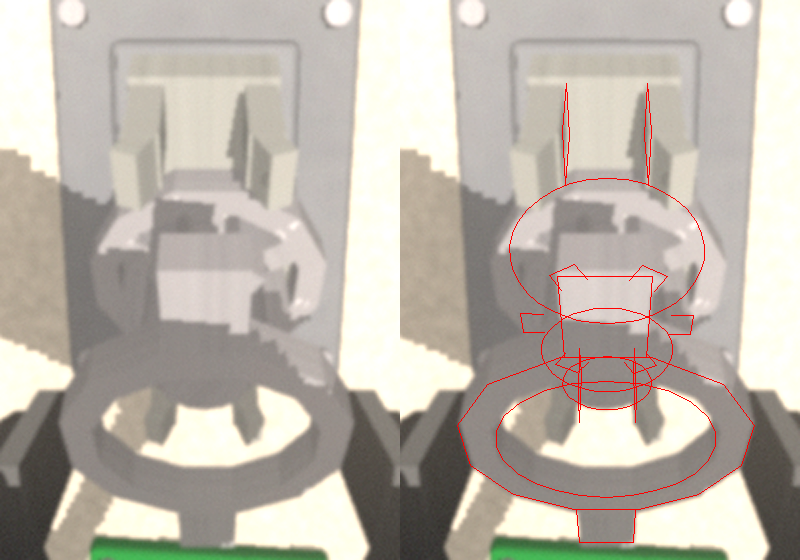

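>>> servo_tool(increments="255 0.0015 0.0007 -0.0026 -0.004; 255 0.003 0.001 -0.0052 -0.008; 255 0.0045 0.0012 -0.0078 -0.008; 255 0.006 0.0014 -0.0104 -0.008; 255 0.008 0.0016 -0.0139 -0.008; 255 0.01 0.0018 -0.0173 -0.008; 255 0.01 0.0018 -0.0173 -0.008")

```text
time: 23.1
position: [0.5744, -0.117, 0.1079]
orientation: [-180.0, 0.0, 5.6]
force: [-0.2, -0.0, -2.0]
finger_gap: 0.0646
```

```bash
python3 snap.py wrist w21 220 30 420 330 2.6
```

```text
23.1 [ 0.5744 -0.117   0.1079] [-1.7999e+02  4.0000e-02  5.5500e+00] [-0.21 -0.01 -1.96] 0.06464815433001261
```

View pics/w21_c.png

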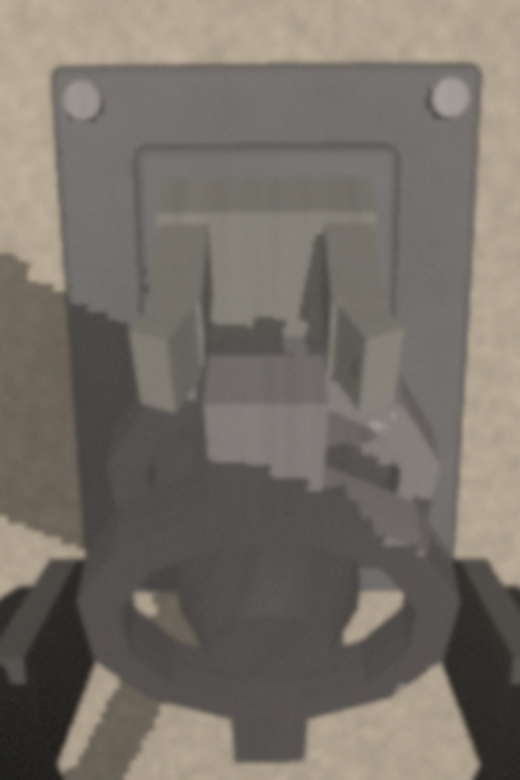

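>>> servo_tool(increments="255 0.0013 0 -0.002 0; 255 0.0025 0.0003 -0.004 0; 255 0.0037 0.0004 -0.006 0; 255 0.0049 0.0005 -0.008 0; 255 0.006 0.0006 -0.01 0; 255 0.006 0.0006 -0.01 0")

```text
time: 23.9
position: [0.5804, -0.1165, 0.0981]
orientation: [-180.0, 0.0, 5.5]
force: [-0.3, 0.4, -2.1]
finger_gap: 0.0652
```

```bash
python3 snap.py wrist w22 220 30 420 330 2.6
```

```text
23.9 [ 0.5804 -0.1165  0.0981] [-1.80e+02  2.00e-02  5.55e+00] [-0.29  0.42 -2.08] 0.06523545811561433
```

View pics/w22_c.png

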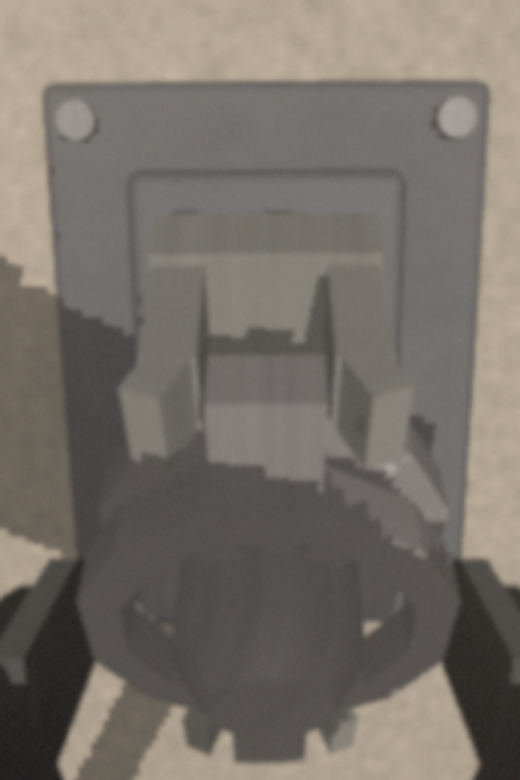

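>>> servo_tool(increments="255 0.0012 0 -0.002 0; 255 0.0024 0.0002 -0.004 0; 255 0.0036 0.0003 -0.006 0; 255 0.0048 0.0005 -0.008 0; 255 0.0054 0.0005 -0.009 0; 255 0.0054 0.0005 -0.009 0")

```text
time: 24.7
position: [0.5858, -0.116, 0.0894]
orientation: [180.0, 0.0, 5.5]
force: [-0.6, -0.4, -0.8]
finger_gap: 0.0649
```

>>> servo_tool(increments="255 0.0005 0 -0.001 0; 255 0.001 0 -0.0018 0; 255 0.0014 0 -0.0025 0; 255 0.0014 0 -0.0025 0")

```text
time: 25.2
position: [0.5862, -0.116, 0.0885]
orientation: [180.0, 0.1, 5.6]
force: [-5.4, 0.6, 11.2]
finger_gap: 0.0649
```

Contact with the lower plate (11 N up). Release and look.

>>> servo_tool(increments="255 0 0 0.0005 0; 100 0 0 0.0005 0; 0 0 0 0.0005 0; 0 0 0 0.0005 0; 0 0 0 0.0005 0; 0 0 0 0.02 0; 0 0 0 0.05 0; 0 -0.01 0 0.09 0; 0 -0.02 0 0.13 0; 0 -0.02 0 0.14 0; 0 -0.02 0 0.14 0")

```text
time: 26.58
position: [0.5677, -0.1161, 0.2269]
orientation: [180.0, -0.1, 5.5]
force: [-0.1, 0.0, -0.7]
finger_gap: 0.0852
```

```bash
python3 snap.py wrist w23; python3 snap.py scene s23 245 165 325 245 8; python3 - <<'E'
from h import *
o=np.array([.595,-.1153,.085]); D,R=drum(o,6,29)
oplate("w23",tplate(o+.015*R[:,2],6,30,False),(250,40,400,260),2.67,1.7)
E
```

```text
26.575 [ 0.5677 -0.1161  0.2269] [ 1.7997e+02 -7.0000e-02  5.5500e+00] [-0.08  0.03 -0.72] 0.08522545000644334
26.625 [ 0.5671 -0.1159  0.2258] [-1.7997e+02  7.0000e-02  5.5500e+00] [-0.76 -0.28 -0.63] 0.08519355651134214
```

View pics/w23_o.png

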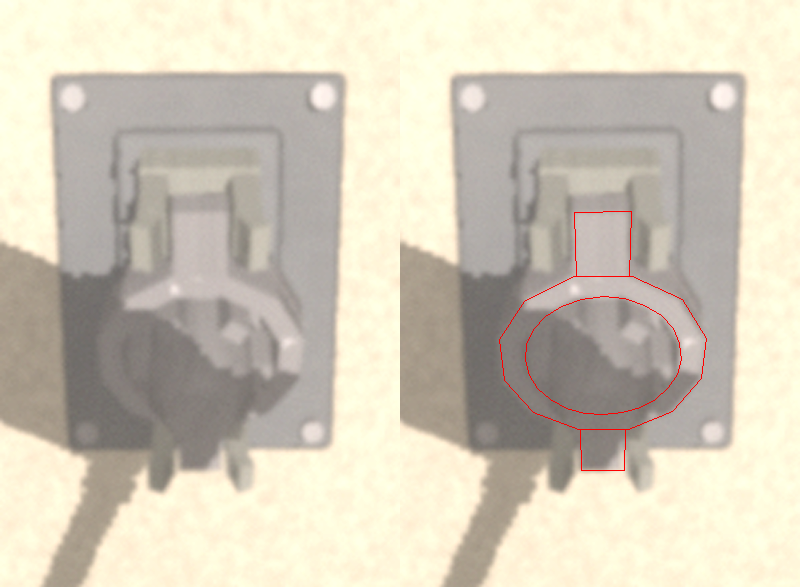

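View pics/s23_c.png

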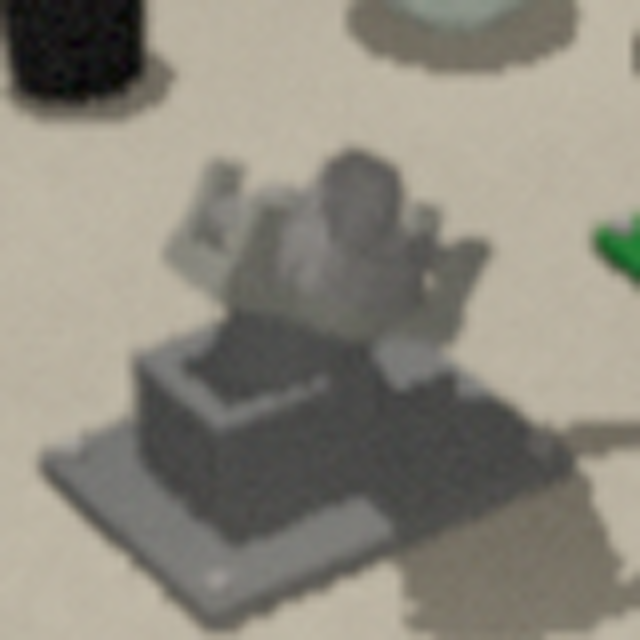

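>>> servo_tool(increments="0 0 0 -0.03 0; 0 0.0 0 -0.065 0; 0 0.0 0 -0.065 0; 0 0 0 -0.065 0")

```text
time: 27.18
position: [0.5677, -0.1161, 0.1618]
orientation: [-180.0, 0.0, 5.6]
force: [-0.4, -0.2, -0.7]
finger_gap: 0.0851
```

```bash
python3 snap.py wrist w24; python3 - <<'E'
from h import *
o=np.array([.595,-.1150,.085]); D,R=drum(o,6,29)
oplate("w24",tplate(o+.015*R[:,2],6,30,False),(230,40,415,270),3.,1.9,"pics/w24_o.png")
import cv2
im=cv2.imread("pics/w24_o.png");print(im.shape)
import pickle
c,s,im=pickle.load(open("pics/w24.pkl","rb"))
b=cv2.convertScaleAbs(cv2.resize(im[60:270,230:415],None,fx=2.8,fy=2.8,interpolation=cv2.INTER_CUBIC),alpha=2.2); cv2.imwrite("pics/w24_c.png",b)
for t in (26,30,34):
  P=tplate(o+.015*R[:,2],6,t,False); print(t,[((proj(c,P[i])-[230,60])*2.8).round().tolist() for i in (0,2,3)])
E
```

```text
27.175 [ 0.5677 -0.1161  0.1618] [-1.80e+02  1.00e-02  5.55e+00] [-0.44 -0.22 -0.7 ] 0.08509060093299523
(497, 800, 3)
26 [[[227.0, 256.0], [159.0, 290.0], [127.0, 344.0], [135.0, 400.0], [175.0, 444.0], [235.0, 467.0], [302.0, 466.0], [362.0, 442.0], [403.0, 398.0], [410.0, 342.0], [378.0, 288.0], [310.0, 255.0], [227.0, 256.0]], [[306.0, 255.0], [309.0, 161.0], [228.0, 162.0], [231.0, 256.0]], [[299.0, 466.0], [297.0, 520.0], [240.0, 520.0], [238.0, 467.0]]]
30 [[[227.0, 263.0], [159.0, 296.0], [127.0, 347.0], [135.0, 399.0], [176.0, 440.0], [235.0, 461.0], [302.0, 460.0], [362.0, 438.0], [402.0, 397.0], [410.0, 345.0], [378.0, 294.0], [310.0, 263.0], [227.0, 263.0]], [[306.0, 263.0], [309.0, 172.0], [227.0, 173.0], [231.0, 263.0]], [[299.0, 460.0], [297.0, 510.0], [241.0, 510.0], [239.0, 461.0]]]
34 [[[227.0, 272.0], [158.0, 302.0], [126.0, 350.0], [135.0, 399.0], [176.0, 436.0], [236.0, 455.0], [301.0, 454.0], [361.0, 434.0], [402.0, 396.0], [411.0, 348.0], [379.0, 301.0], [310.0, 271.0], [227.0, 272.0]], [[306.0, 271.0], [310.0, 185.0], [227.0, 186.0], [231.0, 272.0]], [[298.0, 454.0], [296.0, 499.0], [241.0, 500.0], [239.0, 455.0]]]
```

View pics/w24_c.png

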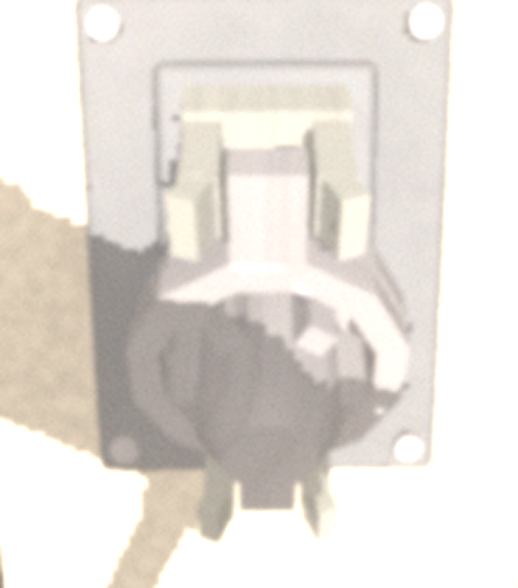

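View pics/w24_o.png

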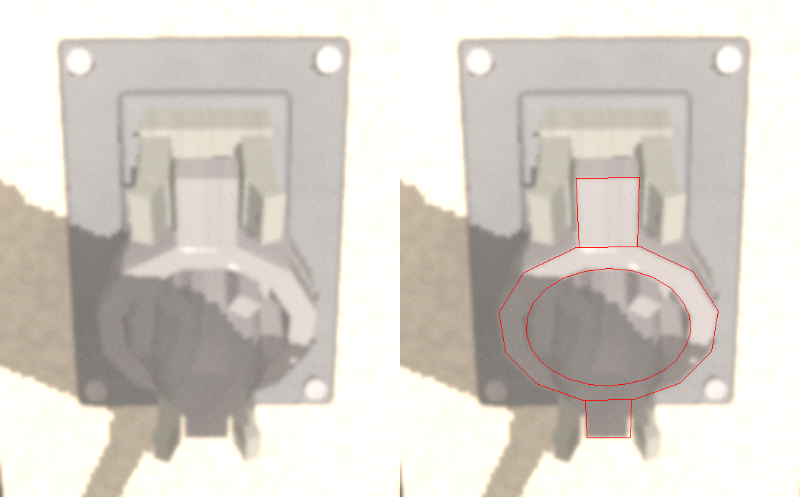

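```bash
python3 -c "
from rig import bot
s=bot.get_state(); print(s['time'],s['force'],s['finger_gap']); print(bot.job_done())"
```

```text
27.225 [0.10380811 1.01295792 1.09416861] 0.0853659407807708
the job is handed in; nothing more can be done
None
```

Both plates are on the hub and released, and the job was handed in at 27.2 s. No verdict came back, so the result below rests on my own checks.

- **Toothed plate:** I gripped it across its flats and tilted it about 30° in the jaws by pressing its rim on the hub tip. I then slid it down the hub axis. The teeth went straight between the ribs without any turning, and it stopped at about 4–5 mm above the seat with an upward contact force.
- **Tabbed plate:** I tilted it the same way and lowered it with both tabs into the drum's slots. It stopped on the first plate with 11 N upward, at about 14.5–15 mm above the seat, roughly 10 mm above where the toothed plate stopped.

**Last checks:**
- **Fit:** the final wrist-camera pictures match the predicted home pose of the tabbed plate: tilt 30° within about 1°, position within about 1 mm, both tabs between their posts.
- **Toothed plate:** it matched its home outline before the second plate went on. After that it could only be seen along its edge.
- **Release:** the gripper is open and clear, with wrist force at noise level (about 1 N).
- **Bystanders:** I kept well clear of them, but did not compare their positions before and after.
- **Disagreement:** the top and wrist cameras differed by 3–4 mm on where the toothed plate lay on the table. I used the wrist camera, and the grasps confirmed it.

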